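# Square the printing block into the corner guide

### The arm

A 7-joint arm with a two-finger parallel gripper is mounted at the origin on a cart in front of the work surface, level with it; the furniture and walls round the work are solid. World frame = base frame: x ahead of the robot, y to its left, z up, the work surface at z = 0. Lengths are in m, angles in rad, forces in N, time in s.
With the tool pointing down it reaches from about 0.425 to 0.95 m from the base axis. Payload 4.7 kg.
Tool frame: the origin (TCP) lies midway between the tips of the shut fingers; the grasp point (between the pads) lies behind it (r.tcp_to_grasp is the y of the grasp point in the tool frame, in m); y points along the fingers, x is the direction in which the jaws open and shut, and the axes are right-handed (so a half turn about y gives the same grasp; the last joint's range is limited). The gripper opens to 85 mm and grips with 20 to 120 N. Pads are 22 mm wide; open, the fingers measure 114 mm over their backs; the gripper's body (76 mm by 85 mm) begins 54 mm behind the grasp point. The pads swing forward as they close: fully open they stand 13 mm farther back than shut.
Start: joints at [1.317, 0.469, -0.049, 1.532, 0.024, 1.141, -0.082], TCP at [0.151, -0.658, 0.231] pointing down, gripper open.
Joint ranges: [-2.59, 2.59], [-0.33, 1.99], [-1.39, 1.29], [0.1, 2.45], [-1.04, 4.18], [0.21, 1.99], [-2.66, 2.66]. Speed limits (rad/s): [2.57, 2.57, 3.14, 3.14, 3.14, 3.14, 3.14].

### API

Orientations are given as a unit quaternion [x, y, z, w].
In Python, from bench import read_state, read_camera, ticket, outline_of, place_of, r gives the robot as it stands.
- The arm moves only by the tool drive_tool, never from a script. Its argument "plan" is a list that holds one entry, the list of rows, each a list of 7 numbers: the shift along the tool's x, y, z in m, then the turn, a rotation vector about the tool's x, y, z in degrees, then the opening, from 0 (shut) to 1 (fully open). A call has 1 to 5 rows; each row is the pose to reach, as a shift and turn from the pose commanded when the call began, along the tool's axes at that moment; what a row does not reach only later rows make up. A row lasts 1/10 s, in which the tool goes at most 50 mm and 8.59 degrees, less where a joint would pass 70% of its speed; a pose out of reach is approached as far as the arm can. A call with a gripper value outside its range is refused whole. The fingers move at their own pace and stop on an object; the grip force is fixed at half the most. Time passes only in rows, so rows that repeat a pose let the fingers close. It gives the time, the measured TCP pose, the force and the opening at its end, in the units of the state.
- read_state(): the state, without advancing time (a new reading comes with each control period).
- read_camera(name): name is "scene" or "top" or "wrist"; returns a dict with "color" (480x640x3 uint8, red, green, blue), "vfov" (degrees; the focal length in pixels is half the picture's height over the tangent of half this angle, whatever the lens; pixels are square), "cx", "cy" (the principal point, pixels), "R" (3x3) and "t" (3): a world point X has camera coordinates R X + t. Camera axes: x right, y down, z forward; pixel columns grow to the right and rows downward; lengths in m; the calibration is good to about 2 mm. A picture is of the moment at which its call begins. There is no depth.
- ticket.close_job(): hands the job in, once; it reports no verdict.
Trained networks look in a picture, given as the dict that the camera call returned (one of the last four; its "shot" number tells which), for a name from the list of things; names that differ only in an ending like _2 or _b are one class to them, and where a whole thing is asked for, a point or a joint stands for the part that bears it (a point fixed in the world has none). Each returns a list of dicts, best first, with "score" (0 to 1); they miss things now and then, are a little off and sometimes report something else, mostly with a low value. They report only what shows in the picture. A call takes as long as a camera call.
- outline_of(picture, label): "pixels" (480x640 bool, what is visible of it) and "rect" ([left, top, right, bottom] in pixels, round what is visible of it).
- place_of(picture, label): "pixel" ([row, column] in pixels: a listed point, or the origin of a listed thing).
The state is a dict: "time": time; "qpos": joint angles; "joint_velocities": joint speeds; "tau": joint torques, N m; "tcp_pos": TCP position; "eef_rot": TCP orientation; "ft_force": force on the tool from outside, world axes, zero at the start; "wrist_torque": the same for the moment, N m; "gripper_width": finger opening in m.
Only numpy, scipy, OpenCV 4.12 (cv2) and the standard library are available. Lean on these libraries where they do the work, as an engineer would, in place of code of your own. Each camera call takes 0.05 s, during which the arm holds its last target.

### The job

Get the big dry printing block ready for the next print: push it along the cloth into the inside corner of the wooden L-shaped guide, so that one long side lies flush against the guide's long leg and its end touches the short leg. Only push it from outside with the fingers: do not grip it, put the fingers astride it or lift or tip it. Leave the cup, the dabber and the small block where they stand, and finish with the hand clear of everything.

Things in the scene. Friction and masses are not known exactly. Their poses are not given: they have to be found in the camera images.
- print_block: The big printing block: dark wood, loose, 0.09-0.2 kg. Base 64 mm (x) by 107 mm (y), 30 mm high; on it a ridge-shaped grip along y, 40 by 84 mm, top at 59 mm. Origin: centre of the underside, z up. At the start its y axis is within 0.6 rad of the guide's, and it lies on the robot's side of the long leg, to the left of the short leg. Slides under about 1-2 N.
- guide: L-shaped wooden guide, brass corner plate, fixed. Legs 26 mm wide, 20 mm high. Origin at the INSIDE corner at table height, z up. Long leg: inner face x = 0, y = 0 to 220 mm, wood at +x (far from the robot). Short leg: inner face y = 0, x = 0 to -75 mm, wood at -y (right). Block home: centre at x = -32, y = 53.5 mm in this frame, y axes parallel.
- small_block: Bystander: a smaller dark printing block, base 52 x 70 mm, 58 mm high with a short grip; loose. Origin at the centre of the underside.
- cup: Bystander: small flared brass cup, 65 mm across, 48 mm high, beyond the guide; loose. Origin at the centre of the underside.
- dabber: Bystander: black round dabber with a knob handle, 52 mm across, 71 mm high, beyond the guide; loose. Origin at the centre of the underside.

How it is judged:
By the outcome, as a careful person would: the job done as asked, in the order asked, and still so for the second after the job is handed in, with the robot touching nothing.
It also fails if it takes over 64 s, if anything falls off the work surface, if the arm or the gripper's body presses on something with over 40 N, if the wrist force passes 120 N, or if a joint passes its speed limit or range.

## Working session

There is one attempt and no reset: what is moved stays moved. The work goes in short steps, Python scripts to look and compute and a tool call to move; the robot and the scene stay as the last step left them, time stands still between calls to the robot, and variables do not carry over. Pictures are saved under pics/ and viewed, and the job is handed in when it is done.

Besides the shell and the picture viewer there is one more tool, called after ">>>" as a command line: name --argument value ..., lists and objects as JSON in quotes. drive_tool: Moves the arm, as the interface text tells. Its arguments: {"type":"object","properties":{"plan":{"type":"array","items":{"type":"array","items":{"type":"array","items":{"type":"number"}}}}},"required":["plan"]}

```bash
mkdir -p pics; ls; cat > h.py <<'E'
import numpy as np,cv2
from bench import read_state, read_camera, ticket, outline_of, place_of, r
def save(p,n): cv2.imwrite('pics/'+n+'.png',p['color'][:,:,::-1])
def f(p): return 240/np.tan(np.radians(p['vfov'])/2)
def proj(p,X):
    c=np.atleast_2d(X)@np.array(p['R']).T+np.array(p['t']); return np.c_[p['cx']+f(p)*c[:,0]/c[:,2],p['cy']+f(p)*c[:,1]/c[:,2]]
def ray(p,uv,z):
    uv=np.atleast_2d(uv);R=np.array(p['R']);C=-R.T@np.array(p['t'])
    d=np.c_[(uv[:,0]-p['cx'])/f(p),(uv[:,1]-p['cy'])/f(p),np.ones(len(uv))]@R
    return C+d*((z-C[2])/d[:,2])[:,None]
E
python3 - <<'E'
from h import *
for n in ['scene','top','wrist']:
    p=read_camera(n); save(p,n+'0'); print(n,p['vfov'],p['cx'],p['cy'],-np.array(p['R']).T@np.array(p['t']))
    for l in ['print_block','guide','small_block','cup','dabber']:
        o=place_of(p,l); print(l,[(round(x['score'],2),np.round(x['pixel'],1).tolist(), ray(p,[x['pixel'][1],x['pixel'][0]],0).round(3).tolist()) for x in o[:2]])
s=read_state(); print(s)
E
```

```text
pics
scene 47.74307276299703 318.5326558075457 239.69448981551295 [0.74536503 0.26253245 0.73468277]
print_block [(0.7, [353.8, 325.5], [[0.612, -0.026, 0.0]]), (0.65, [240.3, 367.7], [[0.469, -0.183, 0.0]])]
guide [(0.63, [169.9, 257.9], [[0.584, -0.403, 0.0]]), (0.23, [313.7, 236.1], [[0.711, -0.138, 0.0]])]
small_block []
cup [(0.9, [256.8, 227.3], [[0.693, -0.242, 0.0]])]
dabber [(0.81, [312.4, 234.6], [[0.713, -0.141, 0.0]])]
top 46.64329345333632 320.21368927627765 236.45871305184883 [ 0.40341605 -0.18315143  1.0187935 ]
print_block [(0.56, [292.9, 325.0], [[0.464, -0.186, 0.0]])]
guide [(0.65, [236.3, 444.0], [[0.572, -0.404, 0.0]])]
small_block [(0.67, [211.9, 239.1], [[0.611, -0.023, 0.0]])]
cup [(0.63, [173.2, 355.7], [[0.69, -0.24, 0.0]]), (0.2, [232.9, 441.7], [[0.579, -0.4, 0.0]])]
dabber [(0.66, [162.4, 304.8], [[0.709, -0.143, 0.0]])]
wrist 65.83198320849073 317.87605087309873 240.1522857618059 [ 0.22751046 -0.64020279  0.37407271]
print_block []
guide []
small_block []
cup []
dabber []
{'time': 0.9, 'qpos': array([ 1.31712041,  0.46859785, -0.04860767,  1.53253459,  0.0241259 ,
        1.14098923, -0.08228737]), 'joint_velocities': array([ 0.00080775,  0.00016721,  0.00041659,  0.00075944,  0.00011344,
        0.00078144, -0.00040141]), 'tau': array([ 1.29158634e-03, -5.10148716e+01, -4.61463514e-02, -2.38017029e+01,
        1.09159612e-02,  8.96342608e-04, -2.92827463e-05]), 'tcp_pos': array([ 0.15049178, -0.65801389,  0.23132166]), 'eef_rot': array([ 0.55293745, -0.44073879,  0.44077816, -0.55292324]), 'ft_force': array([-0.47818718,  0.50730741,  0.09411267]), 'wrist_torque': array([ 0.02410919,  0.0128332 , -0.00230555]), 'gripper_width': 0.08536797671814067}
```

View pics/top0.png

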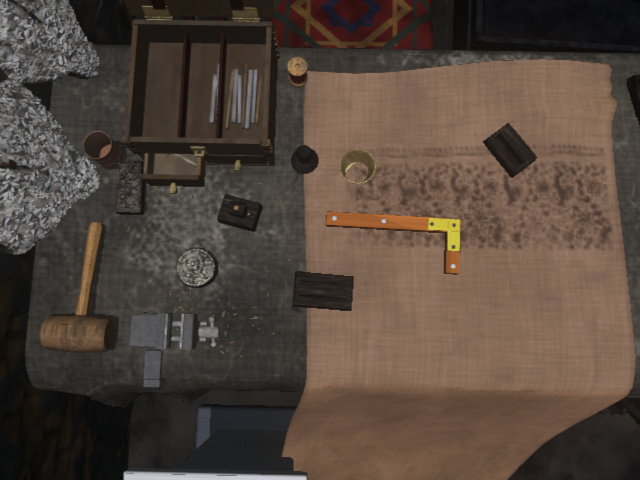

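View pics/scene0.png

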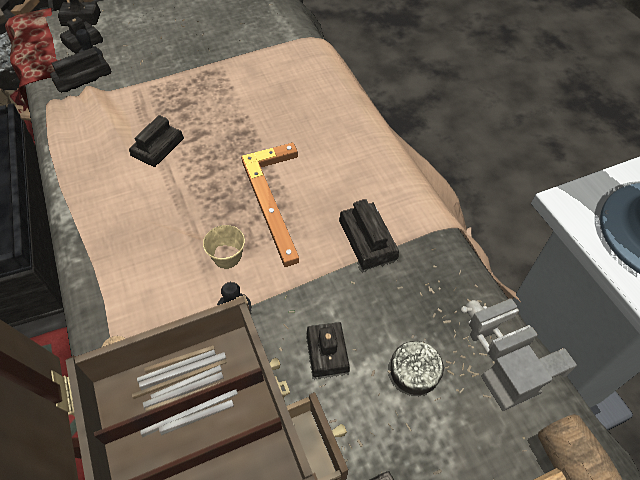

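```bash
cat > fit.py <<'E'
from h import *
from scipy.optimize import minimize
def boxc(x0,x1,y0,y1,z0,z1): return np.array([[x,y,z] for x in(x0,x1) for y in(y0,y1) for z in(z0,z1)])
G=[boxc(0,.026,-.026,.22,0,.02),boxc(-.075,.026,-.026,0,0,.02)]
B=[boxc(-.032,.032,-.0535,.0535,0,.03),boxc(-.02,.02,-.042,.042,.03,.059)]
S=4
def sil(p,M,q):
    c,s=np.cos(q[2]),np.sin(q[2]);im=np.zeros((480*S,640*S),np.uint8)
    for b in M:
        X=np.c_[b[:,0]*c-b[:,1]*s+q[0],b[:,0]*s+b[:,1]*c+q[1],b[:,2]]
        h=cv2.convexHull(((proj(p,X)+.5)*S).astype(np.float32))
        cv2.fillConvexPoly(im,np.round(h*16).astype(np.int32),255,shift=4)
    return cv2.resize(im,(640,480),interpolation=cv2.INTER_AREA)/255.
def fit(views,M,q0):
    # views: list of (pic, mask)
    def cost(q):
        return sum(np.abs(sil(p,M,q)-m).sum()/m.sum() for p,m in views)
    best=None
    for st in ([.015,.015,.15],[.004,.004,.04],[.004,.004,.04]):
        q=q0 if best is None else best.x
        sx=np.vstack([q]+[np.array(q)+np.eye(3)[i]*st[i] for i in range(3)])
        best=minimize(cost,q,method='Nelder-Mead',options=dict(initial_simplex=sx,xatol=1e-5,fatol=1e-5,maxiter=150))
    return best.x,best.fun
def mask(p,l,near):
    o=[x for x in outline_of(p,l)]
    best=None
    for x in o:
        a=np.argwhere(x['pixels']).mean(0)[::-1]
        if np.hypot(*(a-near))<25 and (best is None): best=x
    return None if best is None else best['pixels'].astype(float)
E
cat > m0.py <<'E'
from fit import *
t=read_camera('top');s=read_camera('scene')
gm=[mask(p,'guide',proj(p,[.586,-.32,.01])[0]) for p in(t,s)]
bm=[mask(p,'print_block',proj(p,[.464,-.186,.02])[0]) for p in(t,s)]
print([m is not None and m.sum() for m in gm+bm])
for nm,ms,M,q0 in(('guide',gm,G,[.575,-.40,0]),('block',bm,B,[.464,-.186,0])):
    for sel in([0],[1],[0,1]):
        v=[((t,s)[i],ms[i]) for i in sel if ms[i] is not None]
        if v: print(nm,sel,*[np.round(x,4) for x in fit(v,M,q0)])
E
python3 m0.py
```

```text
[np.float64(2669.0), np.float64(2637.0), np.float64(2145.0), np.float64(2623.0)]
guide [0] [ 0.578  -0.4041 -0.0414] 0.0827
guide [1] [ 0.5812 -0.406  -0.0388] 0.0729
guide [0, 1] [ 0.5795 -0.4044 -0.0433] 0.2305
block [0] [ 0.4657 -0.1831 -0.0837] 0.0522
block [1] [ 0.4697 -0.1851 -0.0774] 0.1159
block [0, 1] [ 0.4668 -0.1834 -0.0668] 0.2078
```

```bash
cat > go.py <<'E'
import sys
from h import *
from scipy.spatial.transform import Rotation as Ro
G0=np.array([.579,-.4045]);GY=-.041
def gw(xg,yg): c,s=np.cos(GY),np.sin(GY); return G0+np.array([c*xg-s*yg,s*xg+c*yg])
def wg(w): c,s=np.cos(GY),np.sin(GY); d=np.array(w[:2])-G0; return np.array([c*d[0]+s*d[1],-s*d[0]+c*d[1]])
def plan(xg,yg,z,ang=None):
    """tool x axis at angle ang (rad) in guide frame"""
    s=read_state();R=Ro.from_quat(s['eef_rot']);M=R.as_matrix()
    p=np.r_[gw(xg,yg),z]; print('t',round(s['time'],2),'tcp',s['tcp_pos'].round(4),'g',wg(s['tcp_pos']).round(4),'F',s['ft_force'].round(1),'w',round(s['gripper_width'],4))
    print('tool axes cols\n',M.round(3))
    print('shift mm',(M.T@(p-s['tcp_pos'])*1000).round(1))
    if ang is not None:
        a=ang+GY;x=np.array([np.cos(a),np.sin(a),0]);y=np.array([0,0,-1.])
        T=np.c_[x,y,np.cross(x,y)]
        print('turn deg',np.degrees(Ro.from_matrix(M.T@T).as_rotvec()).round(2))
    print('q',s['qpos'].round(2))
if __name__=='__main__': plan(*map(float,sys.argv[1:]))
E
python3 -c "
from go import *
print(r.tcp_to_grasp, wg([.4665,-.1838]))
for a in(0,np.pi): plan(-.122,.31,.23,a)
for a in(np.pi/2,-np.pi/2): plan(-.185,.09,.23,a)"
```

```text
-0.0187 [-0.12145162  0.21590332]
t 1.2 tcp [ 0.1505 -0.658   0.2314] g [-0.4178 -0.2709] F [0.3 0.1 0. ] w 0.0855
tool axes cols
 [[ 0.223  0.     0.975]
 [-0.975 -0.     0.223]
 [ 0.    -1.     0.   ]]
shift mm [-482.8    1.3  437.9]
turn deg [ 0.000e+00 -7.477e+01  1.000e-02]
q [ 1.32  0.47 -0.05  1.53  0.02  1.14 -0.08]
t 1.2 tcp [ 0.1505 -0.658   0.2314] g [-0.4178 -0.2709] F [0.3 0.1 0. ] w 0.0855
tool axes cols
 [[ 0.223  0.     0.975]
 [-0.975 -0.     0.223]
 [ 0.    -1.     0.   ]]
shift mm [-482.8    1.3  437.9]
turn deg [-1.0000e-02  1.0523e+02  0.0000e+00]
q [ 1.32  0.47 -0.05  1.53  0.02  1.14 -0.08]
t 1.2 tcp [ 0.1505 -0.658   0.2314] g [-0.4178 -0.2709] F [0.3 0.1 0. ] w 0.0855
tool axes cols
 [[ 0.223  0.     0.975]
 [-0.975 -0.     0.223]
 [ 0.    -1.     0.   ]]
shift mm [-287.1    1.3  319.4]
turn deg [ 1.0000e-02 -1.6477e+02  0.0000e+00]
q [ 1.32  0.47 -0.05  1.53  0.02  1.14 -0.08]
t 1.2 tcp [ 0.1505 -0.658   0.2314] g [-0.4178 -0.2709] F [0.3 0.1 0. ] w 0.0855
tool axes cols
 [[ 0.223  0.     0.975]
 [-0.975 -0.     0.223]
 [ 0.    -1.     0.   ]]
shift mm [-287.1    1.3  319.4]
turn deg [-0.000e+00  1.523e+01  1.000e-02]
q [ 1.32  0.47 -0.05  1.53  0.02  1.14 -0.08]
```

>>> drive_tool --plan '[[[-0.03,0,0.04,0,-8,0,0.3],[-0.06,0,0.08,0,-16,0,0.3],[-0.09,0,0.12,0,-24,0,0.3],[-0.12,0,0.16,0,-32,0,0.3],[-0.15,0,0.2,0,-40,0,0.3]]]'

```text
time: 1.7
tcp_pos: [0.3131, -0.4656, 0.2316]
eef_rot: [0.671, -0.223, 0.223, -0.671]
ft_force: [1.1, 0.0, -0.7]
gripper_width: 0.0256
```

```bash
python3 go.py -.122 .31 .15 0
```

```text
t 1.7 tcp [ 0.3131 -0.4656  0.2316] g [-0.2632 -0.0719] F [ 1.1  0.  -0.7] w 0.0256
tool axes cols
 [[ 0.801  0.     0.599]
 [-0.599 -0.001  0.801]
 [ 0.001 -1.    -0.   ]]
shift mm [-99.7  81.4 394.8]
turn deg [ 3.000e-02 -3.445e+01  3.000e-02]
q [ 1.13  0.3  -0.28  1.8   0.09  1.06  0.17]
```

>>> drive_tool --plan '[[[-0.01,0,0.045,0,-7,0,0.3],[-0.02,0,0.09,0,-14,0,0.3],[-0.03,0,0.135,0,-21,0,0.3],[-0.045,0,0.18,0,-28,0,0.3],[-0.055,0,0.225,0,-34.5,0,0.3]]]'

```text
time: 2.2
tcp_pos: [0.4041, -0.2527, 0.2316]
eef_rot: [0.707, -0.014, 0.015, -0.707]
ft_force: [0.8, -1.2, -0.4]
gripper_width: 0.0254
```

```bash
python3 go.py -.122 .31 .12 0
```

```text
t 2.2 tcp [ 0.4041 -0.2527  0.2316] g [-0.181   0.1445] F [ 0.8 -1.2 -0.4] w 0.0254
tool axes cols
 [[ 0.999  0.     0.041]
 [-0.041 -0.001  0.999]
 [ 0.    -1.    -0.001]]
shift mm [ 58.9 111.5 165.6]
turn deg [ 0.05 -0.01  0.01]
q [ 0.93  0.18 -0.51  1.96  0.1   1.02  0.32]
```

>>> drive_tool --plan '[[[0.015,0.01,0.04,0,0,0,0.3],[0.03,0.02,0.085,0,0,0,0.3],[0.045,0.03,0.13,0,0,0,0.3],[0.06,0.05,0.168,0,0,0,0.3],[0.06,0.1,0.168,0,0,0,0.3]]]'

```text
time: 2.7
tcp_pos: [0.4778, -0.0837, 0.1347]
eef_rot: [-0.707, 0.008, -0.018, 0.707]
ft_force: [0.7, -1.2, -1.1]
gripper_width: 0.0259
```

```bash
python3 go.py -.122 .31 .01 0; python3 -c "
from h import *
p=read_camera('scene');save(p,'s1');p=read_camera('wrist');save(p,'w1')"
```

```text
t 2.7 tcp [ 0.4778 -0.0837  0.1347] g [-0.1143  0.3164] F [ 0.7 -1.2 -1.1] w 0.0259
tool axes cols
 [[ 0.999  0.013  0.037]
 [-0.037  0.001  0.999]
 [ 0.013 -1.     0.001]]
shift mm [ -9.4 124.5  -6.5]
turn deg [-0.07  0.24  0.76]
q [ 0.59  0.33 -0.6   2.06  0.26  0.81 -0.2 ]
```

View pics/s1.png

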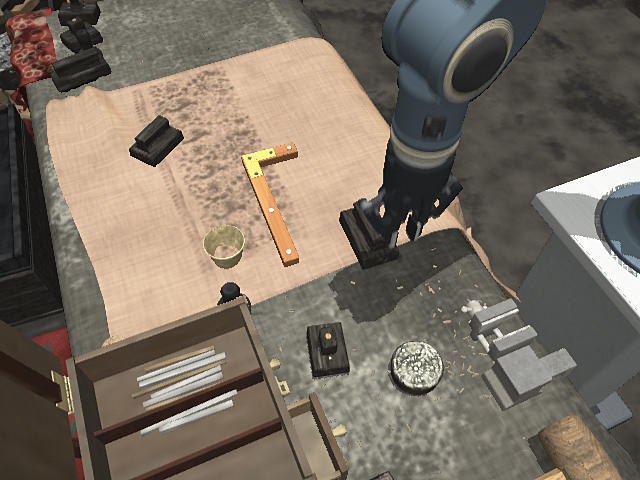

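View pics/w1.png

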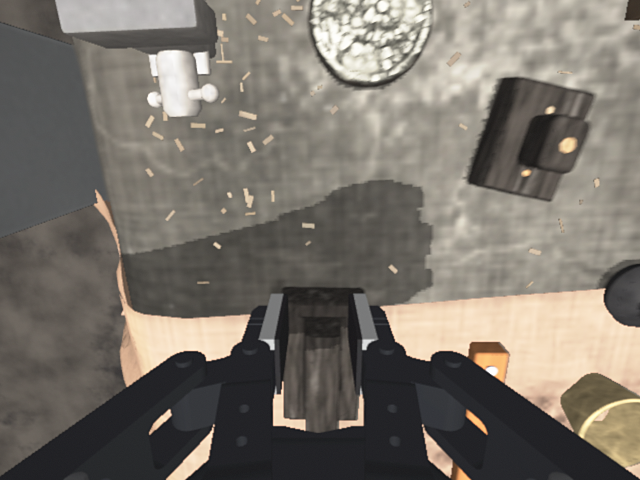

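```bash
python3 - <<'E'
from fit import *; from go import wg,gw,GY
p=read_camera('wrist')
m=mask(p,'print_block',np.array([320,340])); print(m is not None)
o=outline_of(p,'print_block'); print([(x['score'],x['rect']) for x in o[:3]])
s=read_state();print(s['tcp_pos'],wg(s['tcp_pos']))
t=s['tcp_pos'];print(proj(p,[t,t+[0,0,.02]]))
print(proj(p,[np.r_[gw(x,.2695),.03] for x in(-.153,-.089)]),proj(p,[np.r_[gw(x,.258),.059] for x in(-.141,-.101)]))
print('row288', [wg(ray(p,[322,288],z)[0]) for z in(0,.03,.059)])
E
```

```text
True
[(0.94, [283.2, 282.0, 367.6, 432.2])]
[ 0.47236329 -0.09021789  0.1324755 ] [-0.11942905  0.30964712]
[[327.7571006  323.98491972]
 [328.55174267 352.26264452]]
[[278.32037125 298.94838584]
 [367.83646763 299.37421229]] [[292.31102638 335.31416378]
 [353.86084584 335.66927958]]
row288 [array([-0.12172004,  0.2642104 ]), array([-0.12175911,  0.27823304]), array([-0.12179688,  0.29178826])]
```

>>> drive_tool --plan '[[[-0.002,0.04,0.004,0,0,0,0.3],[-0.002,0.08,0.004,0,0,0,0.3],[-0.002,0.11,0.004,0,0,0,0.3],[-0.002,0.12,0.004,0,0,0,0.3],[-0.002,0.12,0.004,0,0,0,0.3]]]'

```text
time: 3.45
tcp_pos: [0.4705, -0.0863, 0.0119]
eef_rot: [0.707, -0.016, 0.017, -0.707]
ft_force: [-0.7, 0.1, 0.6]
gripper_width: 0.0257
```

```bash
python3 go.py -.122 .31 .01 0; python3 -c "
from h import *
p=read_camera('scene');save(p,'s2');p=read_camera('wrist');save(p,'w2')
s=read_state();print(s['tcp_pos'],s['ft_force'])"
```

```text
t 3.45 tcp [ 0.4705 -0.0863  0.0119] g [-0.1215  0.3135] F [-0.7  0.1  0.6] w 0.0257
tool axes cols
 [[ 0.999  0.001  0.047]
 [-0.047 -0.001  0.999]
 [ 0.001 -1.    -0.001]]
shift mm [-0.5  1.9 -3.5]
turn deg [ 0.03 -0.35  0.05]
q [ 0.47  0.53 -0.47  2.15  0.44  0.56 -0.37]
[ 0.47159499 -0.08603789  0.01319417] [-0.23822719  0.32903812 -0.22285047]
```

View pics/w2.png

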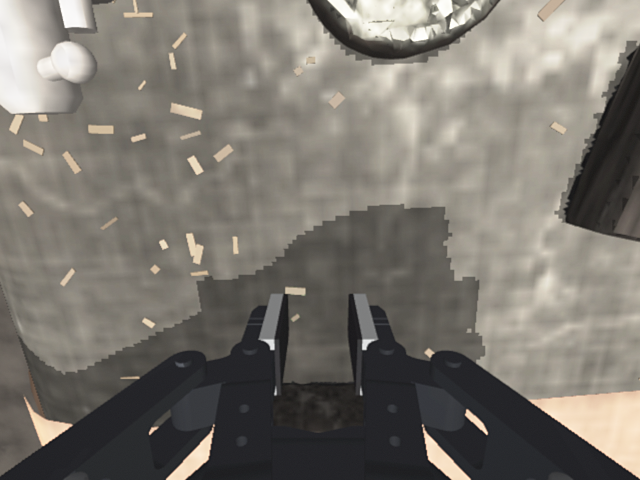

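View pics/s2.png

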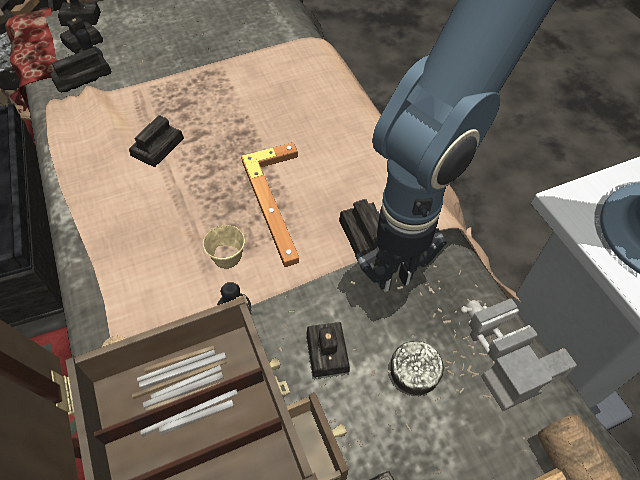

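>>> drive_tool --plan '[[[0,0.003,-0.012,0,0,0,0.3],[0,0.003,-0.022,0,0,0,0.3],[0,0.003,-0.032,0,0,0,0.3],[0,0.003,-0.042,0,0,0,0.3],[0,0.003,-0.052,0,0,0,0.3]]]'

```text
time: 4.05
tcp_pos: [0.4675, -0.1384, 0.0085]
eef_rot: [0.707, -0.016, 0.017, -0.707]
ft_force: [0.5, 1.6, 1.2]
gripper_width: 0.0256
```

```bash
python3 go.py -.122 .156 .01 0; python3 -c "
from h import *
p=read_camera('top');save(p,'t3')"
```

```text
t 4.05 tcp [ 0.4675 -0.1384  0.0085] g [-0.1223  0.2613] F [0.5 1.6 1.2] w 0.0256
tool axes cols
 [[ 0.999  0.001  0.046]
 [-0.046 -0.     0.999]
 [ 0.001 -1.    -0.   ]]
shift mm [   0.9   -1.5 -105.3]
turn deg [ 0.   -0.3   0.03]
q [ 0.57  0.54 -0.47  2.13  0.45  0.56 -0.27]
```

View pics/t3.png

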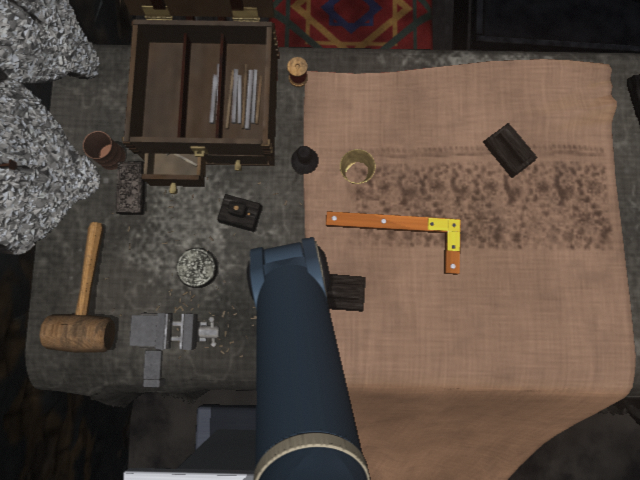

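>>> drive_tool --plan '[[[0,-0.001,-0.012,0,0,0,0.3],[0,-0.001,-0.024,0,0,0,0.3],[0,-0.001,-0.036,0,0,0,0.3],[0,-0.001,-0.048,0,0,0,0.3],[0,-0.001,-0.06,0,0,0,0.3]]]'

```text
time: 4.6
tcp_pos: [0.4646, -0.1984, 0.0093]
eef_rot: [0.707, -0.016, 0.016, -0.707]
ft_force: [0.1, 1.1, 0.7]
gripper_width: 0.0255
```

>>> drive_tool --plan '[[[0,0,-0.01,0,0,0,0.3],[0,0,-0.02,0,0,0,0.3],[0,0,-0.03,0,0,0,0.3],[0,0,-0.04,0,0,0,0.3],[0,0,-0.04,0,0,0,0.3]]]'

```text
time: 5.1
tcp_pos: [0.4625, -0.2394, 0.0092]
eef_rot: [0.707, -0.017, 0.017, -0.707]
ft_force: [-0.2, 0.4, -0.7]
gripper_width: 0.0255
```

```bash
python3 go.py -.122 .156 .01 0; python3 -c "
from h import *
p=read_camera('top');save(p,'t4')"
```

```text
t 5.1 tcp [ 0.4625 -0.2394  0.0092] g [-0.1231  0.1602] F [-0.2  0.4 -0.7] w 0.0255
tool axes cols
 [[ 0.999 -0.     0.048]
 [-0.048 -0.001  0.999]
 [-0.    -1.    -0.001]]
shift mm [ 1.2 -0.8 -4.2]
turn deg [ 0.06 -0.42 -0.  ]
q [ 0.76  0.58 -0.47  2.05  0.45  0.61 -0.06]
```

View pics/t4.png

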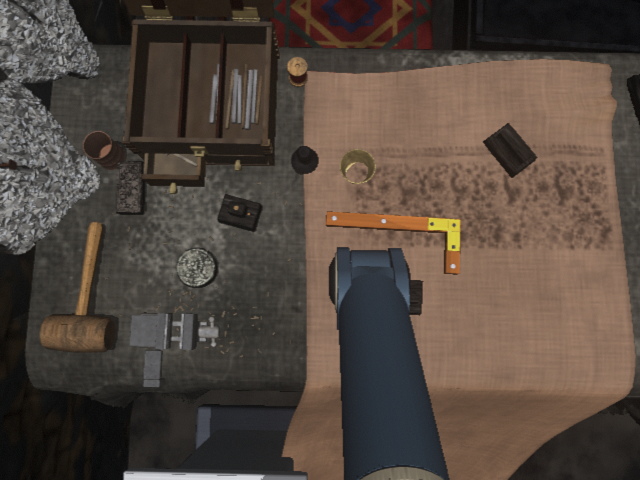

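>>> drive_tool --plan '[[[0,0,0.025,0,0,0,0.3],[0,-0.045,0.03,0,0,0,0.3],[0,-0.09,0.03,0,0,0,0.3],[-0.02,-0.13,0.0,0,8,0,0.3],[-0.04,-0.13,-0.02,0,16,0,0.3]]]'

```text
time: 5.65
tcp_pos: [0.4254, -0.2565, 0.1441]
eef_rot: [0.699, -0.112, 0.119, -0.696]
ft_force: [0.8, -0.7, -0.0]
gripper_width: 0.0255
```

```bash
python3 go.py -.19 .09 .14 -1.5708
```

```text
t 5.65 tcp [ 0.4254 -0.2565  0.1441] g [-0.1595  0.1416] F [ 0.8 -0.7 -0. ] w 0.0255
tool axes cols
 [[ 0.947  0.009  0.322]
 [-0.322 -0.005  0.947]
 [ 0.01  -1.    -0.002]]
shift mm [-14.7   4.1 -58.1]
turn deg [-0.28 73.58  0.57]
q [ 0.9   0.33 -0.53  2.02  0.22  0.83 -0.08]
```

>>> drive_tool --plan '[[[-0.005,0,-0.015,0,8,0,0.5],[-0.01,0,-0.03,0,16,0,0.5],[-0.015,0,-0.045,0,24,0,0.5],[-0.015,0,-0.058,0,32,0,0.5],[-0.015,0,-0.058,0,40,0,0.5]]]'

```text
time: 6.15
tcp_pos: [0.3882, -0.307, 0.1393]
eef_rot: [0.616, -0.349, 0.349, -0.615]
ft_force: [0.2, -0.4, 0.8]
gripper_width: 0.0427
```

>>> drive_tool --plan '[[[0,0,0,0,8,0,0.5],[0,0,0,0,16,0,0.5],[0,0,0,0,24,0,0.5],[0,0,0,0,32,0,0.5],[0,0,0,0,33.5,0,0.5]]]'

```text
time: 6.65
tcp_pos: [0.3893, -0.305, 0.1393]
eef_rot: [-0.491, 0.509, -0.509, 0.491]
ft_force: [-0.1, 0.3, 0.2]
gripper_width: 0.0428
```

```bash
python3 go.py -.19 .09 .012 -1.5708; python3 - <<'E'
from fit import *; from go import wg,gw,GY
for n in('scene','wrist','top'):
    p=read_camera(n); save(p,n+'5')
    m=mask(p,'print_block',proj(p,np.r_[gw(-.122,.095),.02])[0])
    if m is None: print(n,'none');continue
    q,c=fit([(p,m)],B,np.r_[gw(-.122,.095),-.05]); print(n,wg(q[:2]).round(4),(q[2]-GY).round(3),c)
E
```

```text
t 6.65 tcp [ 0.3893 -0.305   0.1393] g [-0.1936  0.0917] F [-0.1  0.3  0.2] w 0.0428
tool axes cols
 [[-0.037 -0.     0.999]
 [-0.999 -0.    -0.037]
 [ 0.    -1.    -0.   ]]
shift mm [  1.7 127.3   3.6]
turn deg [0.02 0.24 0.  ]
q [ 0.78  0.3  -0.24  2.04  0.1   0.81 -1.12]
scene [-0.1185  0.0895] -0.058 0.11948468497204573
wrist [-0.1221  0.0952] -0.019 0.10596121729448878
top [-0.1218  0.0953] 0.016 0.2463657785028095
```

View pics/wrist5.png

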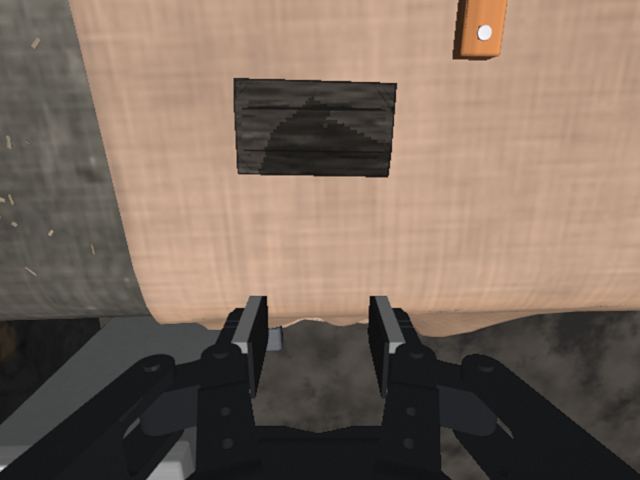

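View pics/scene5.png

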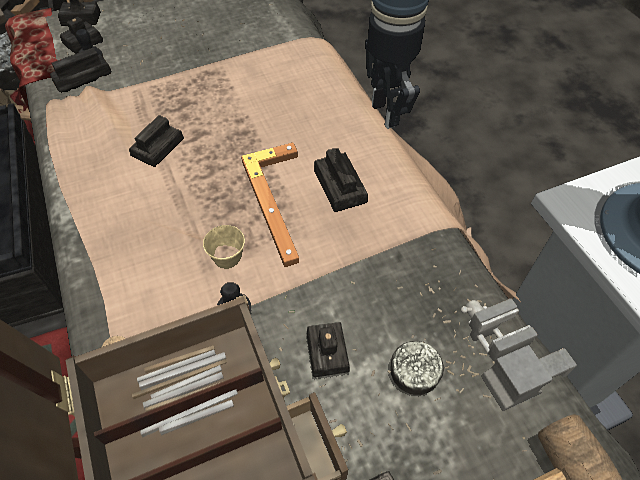

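>>> drive_tool --plan '[[[-0.003,0.045,0,0,0,0,0.5],[-0.003,0.09,0,0,0,0,0.5],[-0.003,0.12,0,0,0,0,0.5],[-0.003,0.129,0,0,0,0,0.5],[-0.003,0.129,0.01,0,0,0,0.5]]]'

```text
time: 7.45
tcp_pos: [0.3977, -0.3026, 0.0093]
eef_rot: [-0.491, 0.511, -0.508, 0.49]
ft_force: [0.6, -0.6, 0.1]
gripper_width: 0.0428
```

>>> drive_tool --plan '[[[0,0,0.012,0,0,0,0.5],[0,0,0.024,0,0,0,0.5],[0,0,0.036,0,0,0,0.5],[0,0,0.048,0,0,0,0.5],[0,0,0.06,0,0,0,0.5]]]'

```text
time: 7.95
tcp_pos: [0.4607, -0.3054, 0.0109]
eef_rot: [0.491, -0.509, 0.509, -0.491]
ft_force: [-1.4, 1.0, 0.5]
gripper_width: 0.0426
```

```bash
python3 go.py -.085 .09 .012 -1.5708; python3 - <<'E'
from fit import *; from go import wg,gw,GY
for n in('scene','wrist'):
    p=read_camera(n); save(p,n+'6')
E
```

```text
t 7.95 tcp [ 0.4607 -0.3054  0.0109] g [-0.1223  0.0942] F [-1.4  1.   0.5] w 0.0426
tool axes cols
 [[-0.037  0.001  0.999]
 [-0.999 -0.001 -0.037]
 [ 0.001 -1.     0.001]]
shift mm [ 4.4 -1.1 37.3]
turn deg [-0.05  0.24  0.03]
q [ 0.66  0.57 -0.19  1.99  0.18  0.6  -1.26]
```

View pics/wrist6.png

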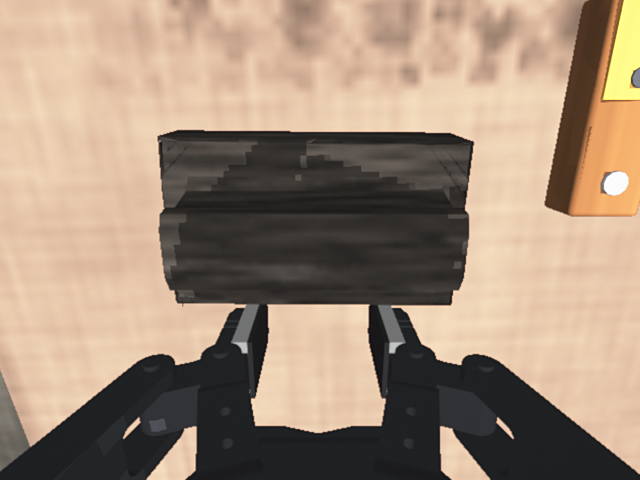

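View pics/scene6.png

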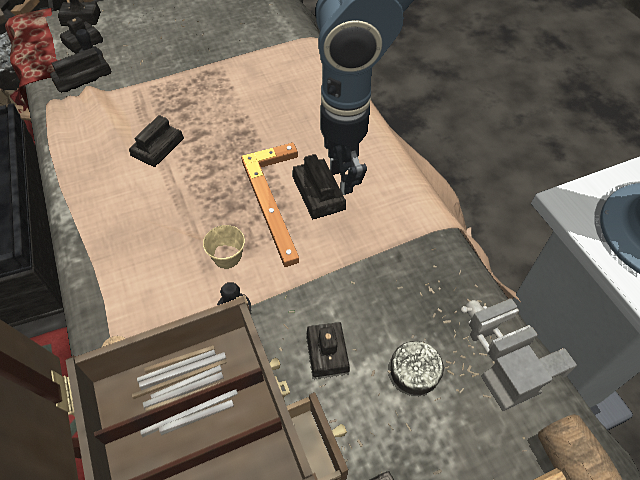

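>>> drive_tool --plan '[[[0,0,0.009,0,0,0,0.5],[0,0,0.018,0,0,0,0.5],[0,0,0.027,0,0,0,0.5],[0,0,0.034,0,0,0,0.5],[0,0,0.038,0,0,0,0.5]]]'

```text
time: 8.55
tcp_pos: [0.4982, -0.3065, 0.0103]
eef_rot: [0.491, -0.509, 0.509, -0.491]
ft_force: [-0.8, -1.1, 1.1]
gripper_width: 0.0424
```

>>> drive_tool --plan '[[[0,0,0.002,0,0,0,0.5],[0,0,0.003,0,0,0,0.5]]]'

```text
time: 8.75
tcp_pos: [0.5002, -0.3067, 0.0103]
eef_rot: [-0.491, 0.509, -0.509, 0.491]
ft_force: [-0.2, -0.1, 0.3]
gripper_width: 0.0428
```

>>> drive_tool --plan '[[[0,0,0.0015,0,0,0,0.5],[0,0,0.002,0,0,0,0.5]]]'

```text
time: 8.95
tcp_pos: [0.5022, -0.3069, 0.0103]
eef_rot: [0.491, -0.509, 0.509, -0.491]
ft_force: [-1.3, 0.6, -0.5]
gripper_width: 0.043
```

```bash
python3 go.py -.085 .09 .012 -1.5708; python3 - <<'E'
from fit import *; from go import wg,gw,GY
for n in('scene','wrist'):
    p=read_camera(n); save(p,n+'7')
E
```

```text
t 8.95 tcp [ 0.5022 -0.3069  0.0103] g [-0.0807  0.0944] F [-1.3  0.6 -0.5] w 0.043
tool axes cols
 [[-0.037  0.     0.999]
 [-0.999 -0.    -0.037]
 [ 0.    -1.     0.   ]]
shift mm [ 4.4 -1.7 -4.3]
turn deg [-0.01  0.22  0.01]
q [ 0.62  0.61 -0.19  1.91  0.18  0.64 -1.29]
```

View pics/wrist7.png

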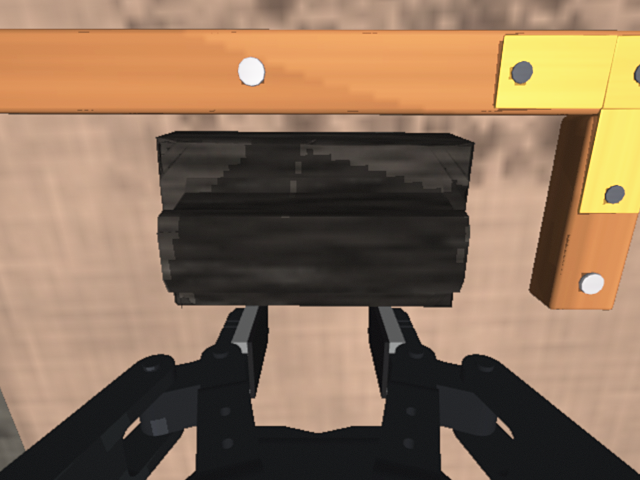

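View pics/scene7.png

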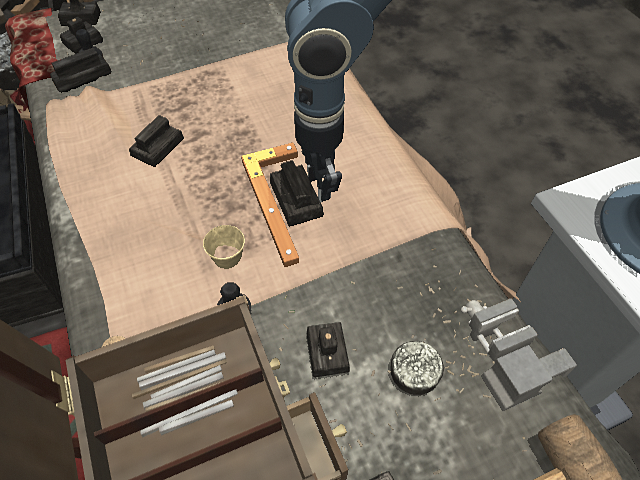

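>>> drive_tool --plan '[[[0,0,0.002,0,0,0,0.5],[0,0,0.004,0,0,0,0.5],[0,0,0.005,0,0,0,0.5]]]'

```text
time: 9.35
tcp_pos: [0.5076, -0.307, 0.0104]
eef_rot: [0.491, -0.509, 0.509, -0.491]
ft_force: [-0.3, 0.1, 0.5]
gripper_width: 0.0426
```

>>> drive_tool --plan '[[[0,0,0.001,0,0,0,0.5],[0,0,0.001,0,0,0,0.5]]]'

```text
time: 9.55
tcp_pos: [0.5077, -0.307, 0.0102]
eef_rot: [-0.491, 0.51, -0.509, 0.49]
ft_force: [-2.1, -0.2, 1.7]
gripper_width: 0.0424
```

>>> drive_tool --plan '[[[0,0,0.001,0,0,0,0.5],[0,0,0.001,0,0,0,0.5]]]'

```text
time: 9.75
tcp_pos: [0.5077, -0.3069, 0.0102]
eef_rot: [-0.491, 0.51, -0.508, 0.49]
ft_force: [-4.6, 1.5, 3.0]
gripper_width: 0.0426
```

>>> drive_tool --plan '[[[0,0,0.001,0,0,0,0.5],[0,0,0.001,0,0,0,0.5]]]'

```text
time: 9.95
tcp_pos: [0.5077, -0.307, 0.01]
eef_rot: [-0.491, 0.511, -0.508, 0.489]
ft_force: [-5.9, 2.0, 3.8]
gripper_width: 0.0426
```

>>> drive_tool --plan '[[[0,0,-0.02,0,0,0,0.5],[0,-0.045,-0.025,0,0,0,0.5],[0,-0.09,-0.025,0,0,0,0.5],[0,-0.13,-0.02,0,-8,0,0.3],[-0.03,-0.13,0,0,-16,0,0.2]]]'

```text
time: 10.45
tcp_pos: [0.5138, -0.2838, 0.1468]
eef_rot: [0.556, -0.432, 0.442, -0.556]
ft_force: [0.7, -0.6, 0.1]
gripper_width: 0.017
```

```bash
python3 go.py -.036 .19 .14 0; python3 - <<'E'
from fit import *; from go import wg,gw,GY
for n in('scene','wrist'):
    p=read_camera(n); save(p,n+'8')
E
```

```text
t 10.45 tcp [ 0.5138 -0.2838  0.1468] g [-0.0701  0.1179] F [ 0.7 -0.6  0.1] w 0.017
tool axes cols
 [[ 0.237  0.011  0.972]
 [-0.972 -0.01   0.237]
 [ 0.012 -1.     0.009]]
shift mm [-59.9   6.5  52.6]
turn deg [ 2.000e-02 -7.396e+01  9.100e-01]
q [ 0.66  0.43 -0.3   1.83  0.16  0.89 -1.05]
```

View pics/wrist8.png

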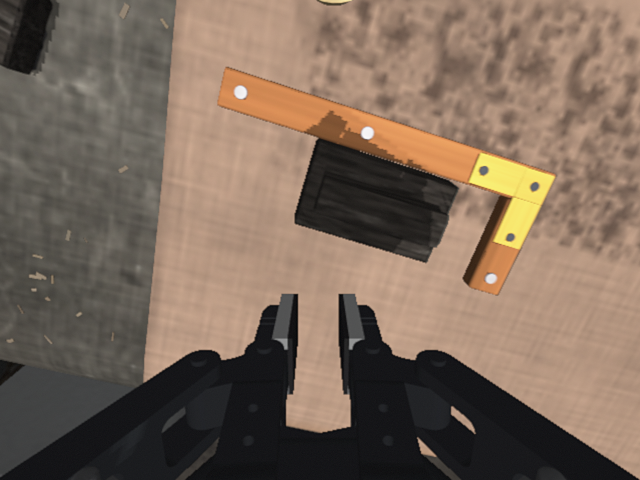

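View pics/scene8.png

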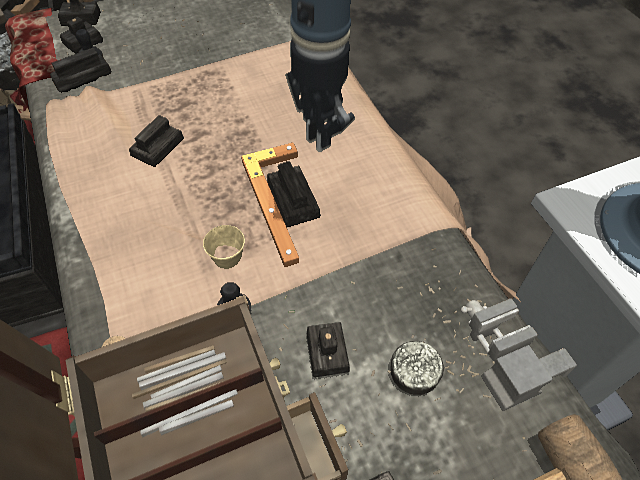

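>>> drive_tool --plan '[[[-0.015,0,0.012,0,-8,0,0.2],[-0.03,0,0.024,0,-16,0,0.2],[-0.045,0,0.036,0,-24,0,0.2],[-0.06,0,0.048,0,-32,0,0.2],[-0.062,0,0.05,0,-40,0,0.2]]]'

```text
time: 11.05
tcp_pos: [0.5467, -0.2016, 0.1403]
eef_rot: [-0.672, 0.215, -0.217, 0.674]
ft_force: [-0.0, -0.4, 0.1]
gripper_width: 0.017
```

>>> drive_tool --plan '[[[0,0,0,0,-8,0,0.2],[0,0,0,0,-16,0,0.2],[0,0,0,0,-24,0,0.2],[0,0,0,0,-32,0,0.2],[0,0,0,0,-34,0,0.2]]]'

```text
time: 11.55
tcp_pos: [0.5454, -0.2049, 0.1399]
eef_rot: [-0.707, 0.012, -0.013, 0.707]
ft_force: [-1.0, -0.1, 0.2]
gripper_width: 0.0169
```

```bash
python3 go.py -.036 .187 .01 0; python3 - <<'E'
from fit import *; from go import wg,gw,GY
for n in('scene','wrist'):
    p=read_camera(n); save(p,n+'9')
    m=mask(p,'print_block',proj(p,np.r_[gw(-.032,.095),.02])[0])
    if m is None: print(n,'none');continue
    q,c=fit([(p,m)],B,np.r_[gw(-.032,.095),-.05]); print(n,wg(q[:2]).round(4),(q[2]-GY).round(3),c)
E
```

```text
t 11.55 tcp [ 0.5454 -0.2049  0.1399] g [-0.0417  0.1981] F [-1.  -0.1  0.2] w 0.0169
tool axes cols
 [[ 0.999  0.001  0.034]
 [-0.034  0.001  0.999]
 [ 0.001 -1.     0.001]]
shift mm [  5.5 129.9 -11.2]
turn deg [-0.05  0.38  0.06]
q [ 0.75  0.49 -0.62  1.83  0.35  0.94 -0.05]
scene [-0.0306  0.0914] -0.046 0.454530205145642
wrist [-0.0312  0.0933] 0.004 0.741916839817535
```

View pics/wrist9.png

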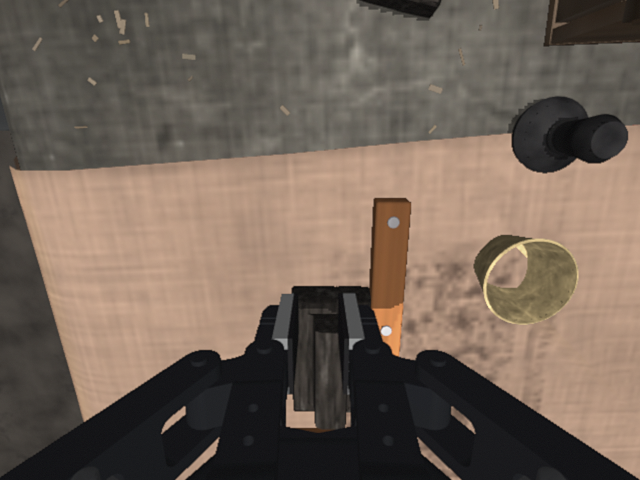

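>>> drive_tool --plan '[[[0.005,0.045,-0.002,0,0,0,0.2],[0.005,0.09,-0.003,0,0,0,0.2],[0.005,0.12,-0.003,0,0,0,0.2],[0.005,0.129,-0.005,0,0,0,0.2],[0.005,0.129,-0.015,0,0.3,0,0.2]]]'

```text
time: 12.25
tcp_pos: [0.5493, -0.2187, 0.0105]
eef_rot: [-0.706, 0.015, -0.014, 0.708]
ft_force: [-0.4, -0.1, 0.7]
gripper_width: 0.017
```

>>> drive_tool --plan '[[[0,0,-0.01,0,0,0,0.2],[0,0,-0.02,0,0,0,0.2],[0,0,-0.028,0,0,0,0.2],[0,0,-0.036,0,0,0,0.2],[0,0,-0.044,0,0,0,0.2]]]'

```text
time: 12.75
tcp_pos: [0.5479, -0.2648, 0.012]
eef_rot: [0.707, -0.015, 0.015, -0.707]
ft_force: [0.5, 0.8, 0.2]
gripper_width: 0.0167
```

```bash
python3 go.py -.036 .118 .01 0; python3 - <<'E'
from fit import *; from go import wg,gw,GY
for n in('scene','wrist','top'):
    p=read_camera(n); save(p,n+'10')
E
```

```text
t 12.75 tcp [ 0.5479 -0.2648  0.012 ] g [-0.0368  0.1383] F [0.5 0.8 0.2] w 0.0167
tool axes cols
 [[ 0.999  0.001  0.042]
 [-0.042 -0.     0.999]
 [ 0.001 -1.    -0.   ]]
shift mm [  0.9   2.  -20.3]
turn deg [ 0.01 -0.08  0.06]
q [ 0.76  0.68 -0.52  1.84  0.48  0.74 -0.07]
```

View pics/scene10.png

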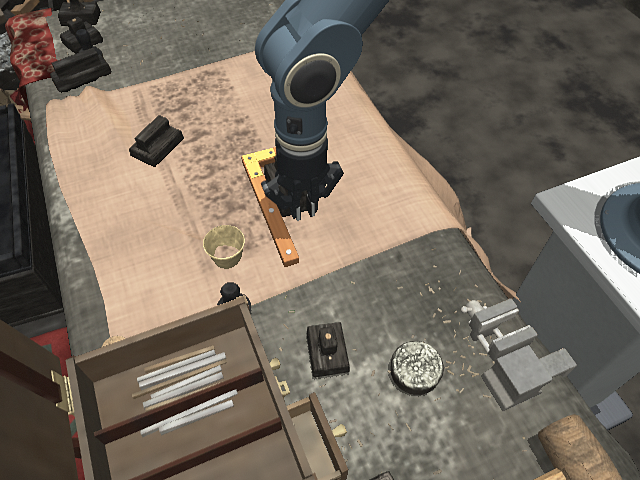

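View pics/top10.png

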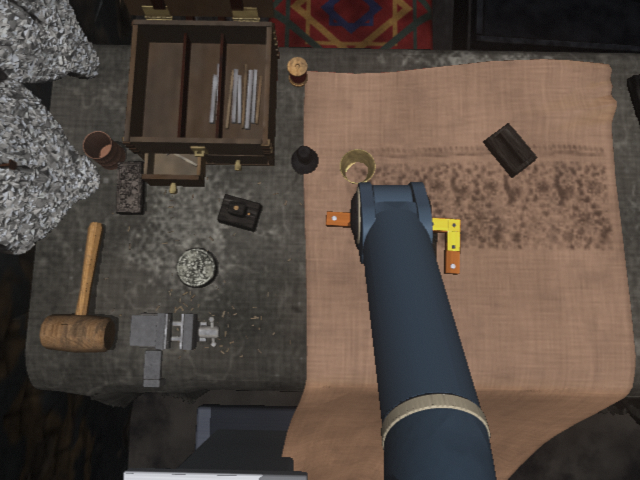

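>>> drive_tool --plan '[[[0,0,-0.006,0,0,0,0.2],[0,0,-0.011,0,0,0,0.2],[0,0,-0.014,0,0,0,0.2],[0,0,-0.014,0,0,0,0.2]]]'

```text
time: 13.3
tcp_pos: [0.5469, -0.2788, 0.0112]
eef_rot: [0.707, -0.015, 0.015, -0.707]
ft_force: [0.0, 0.3, 0.1]
gripper_width: 0.0173
```

>>> drive_tool --plan '[[[0,0,-0.0015,0,0,0,0.2],[0,0,-0.002,0,0,0,0.2],[0,0,-0.002,0,0,0,0.2]]]'

```text
time: 13.6
tcp_pos: [0.5469, -0.28, 0.0113]
eef_rot: [0.707, -0.015, 0.015, -0.707]
ft_force: [0.4, 0.4, -0.8]
gripper_width: 0.0173
```

>>> drive_tool --plan '[[[0,0,-0.0015,0,0,0,0.2],[0,0,-0.002,0,0,0,0.2],[0,0,-0.002,0,0,0,0.2]]]'

```text
time: 13.9
tcp_pos: [0.5468, -0.2822, 0.0113]
eef_rot: [0.707, -0.015, 0.015, -0.707]
ft_force: [-0.1, -0.0, -0.5]
gripper_width: 0.0174
```

>>> drive_tool --plan '[[[0,0,-0.001,0,0,0,0.2],[0,0,-0.001,0,0,0,0.2],[0,0,-0.001,0,0,0,0.2]]]'

```text
time: 14.2
tcp_pos: [0.5468, -0.2832, 0.0114]
eef_rot: [0.707, -0.015, 0.015, -0.707]
ft_force: [-0.1, -0.1, 0.5]
gripper_width: 0.0174
```

>>> drive_tool --plan '[[[0,0,-0.001,0,0,0,0.2],[0,0,-0.002,0,0,0,0.2],[0,0,-0.002,0,0,0,0.2]]]'

```text
time: 14.5
tcp_pos: [0.5468, -0.2833, 0.0114]
eef_rot: [-0.706, 0.015, -0.014, 0.708]
ft_force: [-1.2, 4.8, 2.5]
gripper_width: 0.0171
```

>>> drive_tool --plan '[[[0,0,-0.001,0,0,0,0.2],[0,0,-0.0015,0,0,0,0.2],[0,0,-0.0015,0,0,0,0.2]]]'

```text
time: 14.8
tcp_pos: [0.5468, -0.2833, 0.0114]
eef_rot: [-0.706, 0.015, -0.014, 0.708]
ft_force: [-0.9, 8.1, 2.1]
gripper_width: 0.0174
```

```bash
python3 go.py -.036 .118 .01 0; python3 - <<'E'
from fit import *; from go import wg,gw,GY
p=read_camera('scene'); save(p,'scene11'); cv2.imwrite('pics/scene11c.png',cv2.resize(p['color'][100:300,180:400,::-1],None,fx=3,fy=3,interpolation=cv2.INTER_CUBIC))
E
```

```text
t 14.8 tcp [ 0.5468 -0.2833  0.0114] g [-0.0372  0.1198] F [-0.9  8.1  2.1] w 0.0174
tool axes cols
 [[ 0.999 -0.001  0.041]
 [-0.041  0.004  0.999]
 [-0.001 -1.     0.004]]
shift mm [ 1.2  1.3 -1.8]
turn deg [-0.21  0.03 -0.04]
q [ 0.78  0.7  -0.52  1.82  0.48  0.75 -0.03]
```

View pics/scene11c.png

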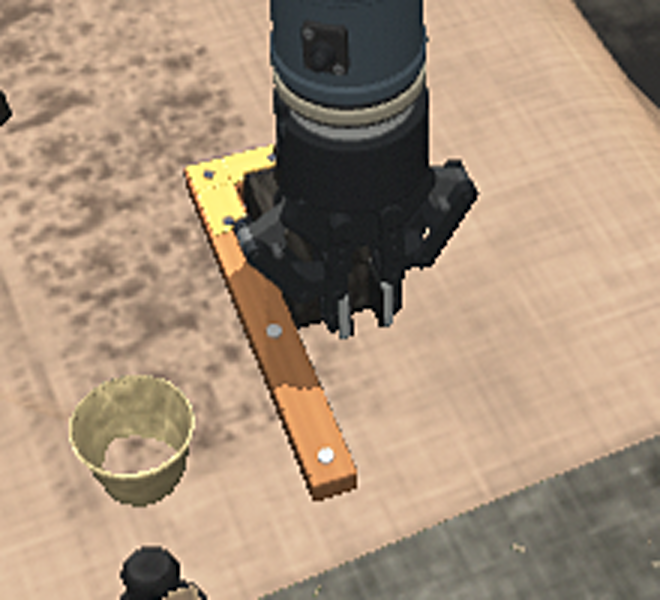

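>>> drive_tool --plan '[[[0,0,0.025,0,0,0,0.2],[0,-0.045,0.03,0,0,0,0.2],[0,-0.09,0.03,0,0,0,0.3],[-0.03,-0.13,0.0,0,8,0,0.5],[-0.07,-0.13,-0.03,0,16,0,0.5]]]'

```text
time: 15.35
tcp_pos: [0.4852, -0.3108, 0.146]
eef_rot: [0.699, -0.109, 0.118, -0.697]
ft_force: [0.2, -1.9, -0.3]
gripper_width: 0.0423
```

>>> drive_tool --plan '[[[-0.02,0,-0.02,0,8,0,0.5],[-0.03,0,-0.03,0,16,0,0.5],[-0.03,0,-0.03,0,24,0,0.5],[-0.03,0,-0.03,0,32,0,0.5],[-0.03,0,-0.03,0,40,0,0.5]]]'

```text
time: 15.85
tcp_pos: [0.4421, -0.3303, 0.141]
eef_rot: [0.617, -0.347, 0.348, -0.615]
ft_force: [0.5, 0.1, 0.6]
gripper_width: 0.0426
```

>>> drive_tool --plan '[[[0,0,0,0,8,0,0.5],[0,0,0,0,16,0,0.5],[0,0,0,0,24,0,0.5],[0,0,0,0,32,0,0.5],[0,0,0,0,34,0,0.5]]]'

```text
time: 16.35
tcp_pos: [0.4424, -0.33, 0.141]
eef_rot: [0.489, -0.511, 0.512, -0.488]
ft_force: [0.2, 1.2, -1.2]
gripper_width: 0.0426
```

```bash
python3 go.py -.105 .054 .01 -1.5708; python3 - <<'E'
from fit import *; from go import wg,gw,GY
for n in('scene','wrist','top'):
    p=read_camera(n); save(p,n+'12')
    if n=='scene': cv2.imwrite('pics/scene12c.png',cv2.resize(p['color'][120:280,220:380,::-1],None,fx=3.7,fy=3.7,interpolation=cv2.INTER_CUBIC))
E
```

```text
t 16.35 tcp [ 0.4424 -0.33    0.141 ] g [-0.1395  0.0688] F [ 0.2  1.2 -1.2] w 0.0426
tool axes cols
 [[-0.046  0.     0.999]
 [-0.999 -0.002 -0.046]
 [ 0.002 -1.     0.   ]]
shift mm [ 14.4 131.   34.6]
turn deg [-0.01 -0.27  0.11]
q [ 0.77  0.38 -0.26  1.91  0.13  0.86 -1.17]
```

View pics/wrist12.png

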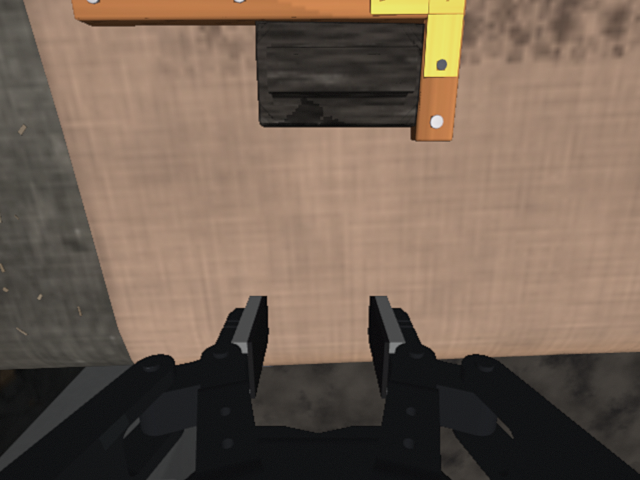

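View pics/scene12c.png

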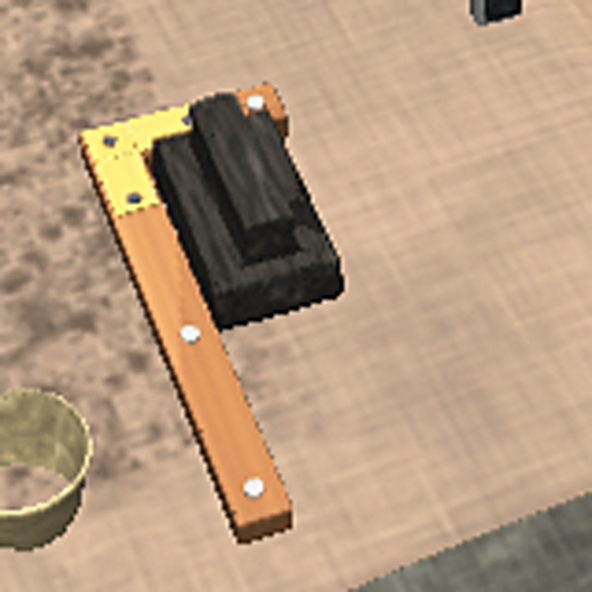

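>>> drive_tool --plan '[[[0.01,0.045,0.02,0,0,0,0.5],[0.013,0.09,0.033,0,0,0,0.5],[0.013,0.12,0.033,0,-0.2,0,0.5],[0.013,0.13,0.033,0,-0.2,0,0.5],[0.013,0.13,0.033,0,-0.2,0,0.5]]]'

```text
time: 17.0
tcp_pos: [0.4741, -0.3431, 0.0095]
eef_rot: [-0.491, 0.51, -0.509, 0.49]
ft_force: [-0.2, 0.2, 0.5]
gripper_width: 0.043
```

>>> drive_tool --plan '[[[0,0,0.01,0,0,0,0.5],[0,0,0.018,0,0,0,0.5],[0,0,0.024,0,0,0,0.5],[0,0,0.028,0,0,0,0.5],[0,0,0.028,0,0,0,0.5]]]'

```text
time: 17.5
tcp_pos: [0.5041, -0.3444, 0.0113]
eef_rot: [0.49, -0.509, 0.51, -0.491]
ft_force: [-0.2, -0.2, 1.3]
gripper_width: 0.0427
```

```bash
python3 go.py -.0735 .054 .01 -1.5708; python3 - <<'E'
from fit import *
p=read_camera('wrist'); save(p,'wrist13')
E
```

```text
t 17.5 tcp [ 0.5041 -0.3444  0.0113] g [-0.0773  0.057 ] F [-0.2 -0.2  1.3] w 0.0427
tool axes cols
 [[-0.038  0.001  0.999]
 [-0.999 -0.001 -0.038]
 [ 0.001 -1.     0.001]]
shift mm [3.  1.4 3.8]
turn deg [-0.08  0.17  0.04]
q [ 0.69  0.64 -0.21  1.85  0.2   0.67 -1.25]
```

View pics/wrist13.png

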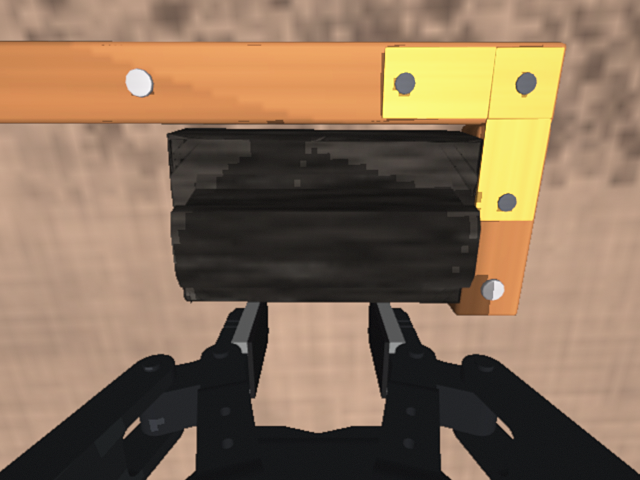

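>>> drive_tool --plan '[[[0,0,0.0015,0,0,0,0.5],[0,0,0.002,0,0,0,0.5],[0,0,0.002,0,0,0,0.5]]]'

```text
time: 17.85
tcp_pos: [0.5049, -0.3445, 0.0107]
eef_rot: [-0.49, 0.51, -0.51, 0.49]
ft_force: [0.1, 0.0, 0.2]
gripper_width: 0.0425
```

>>> drive_tool --plan '[[[0,0,0.001,0,0,0,0.5],[0,0,0.001,0,0,0,0.5],[0,0,0.001,0,0,0,0.5]]]'

```text
time: 18.15
tcp_pos: [0.5058, -0.3445, 0.0106]
eef_rot: [-0.49, 0.51, -0.51, 0.49]
ft_force: [-0.4, -0.4, -0.1]
gripper_width: 0.0428
```

>>> drive_tool --plan '[[[0,0,0.001,0,0,0,0.5],[0,0,0.001,0,0,0,0.5],[0,0,0.001,0,0,0,0.5]]]'

```text
time: 18.45
tcp_pos: [0.5063, -0.3446, 0.0106]
eef_rot: [-0.49, 0.51, -0.509, 0.49]
ft_force: [-3.2, 0.2, 1.0]
gripper_width: 0.0426
```

```bash
python3 go.py -.0735 .054 .01 -1.5708; python3 - <<'E'
from fit import *
p=read_camera('wrist'); save(p,'wrist14')
E
```

```text
t 18.45 tcp [ 0.5063 -0.3446  0.0106] g [-0.0751  0.0569] F [-3.2  0.2  1. ] w 0.0426
tool axes cols
 [[-0.039 -0.001  0.999]
 [-0.999  0.    -0.039]
 [-0.    -1.    -0.001]]
shift mm [2.9 0.6 1.6]
turn deg [ 0.08  0.11 -0.01]
q [ 0.68  0.64 -0.21  1.84  0.2   0.68 -1.26]
```

View pics/wrist14.png

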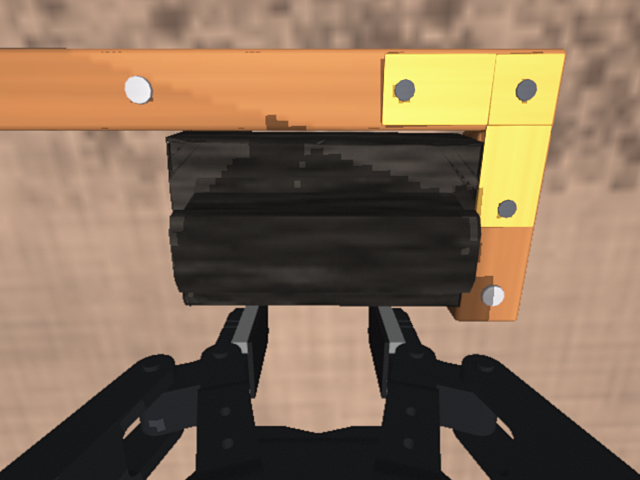

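>>> drive_tool --plan '[[[0,0,0.001,0,0,0,0.5],[0,0,0.0015,0,0,0,0.5],[0,0,0.0015,0,0,0,0.5]]]'

```text
time: 18.8
tcp_pos: [0.5063, -0.3445, 0.0105]
eef_rot: [-0.491, 0.511, -0.508, 0.489]
ft_force: [-6.1, 0.8, 4.0]
gripper_width: 0.0426
```

```bash
python3 go.py -.0735 .054 .01 -1.5708; python3 - <<'E'
from fit import *
p=read_camera('wrist'); save(p,'wrist15');cv2.imwrite('pics/w15c.png',cv2.resize(p['color'][90:250,150:570,::-1],None,fx=1.9,fy=3.7,interpolation=cv2.INTER_CUBIC))
E
```

```text
t 18.8 tcp [ 0.5063 -0.3445  0.0105] g [-0.0751  0.0569] F [-6.1  0.8  4. ] w 0.0426
tool axes cols
 [[-0.039 -0.004  0.999]
 [-0.999  0.001 -0.039]
 [-0.001 -1.    -0.004]]
shift mm [2.9 0.5 1.6]
turn deg [ 0.26  0.1  -0.04]
q [ 0.68  0.64 -0.21  1.84  0.2   0.68 -1.26]
```

View pics/w15c.png

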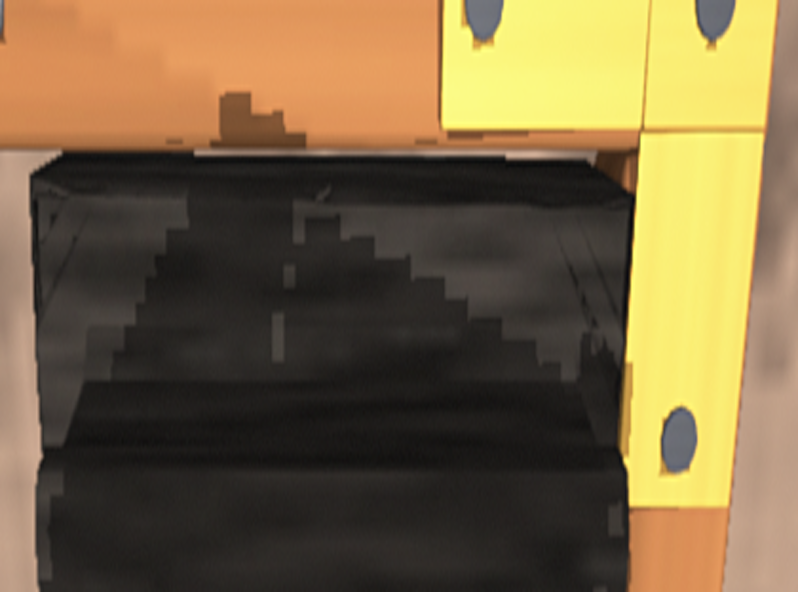

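```bash
python3 - <<'E'
from fit import *
from scipy.optimize import least_squares
from go import GY,G0
p=read_camera('wrist')
C=-np.array(p['R']).T@np.array(p['t']);print('cam',C)
def W(q,P): c,s=np.cos(q[2]),np.sin(q[2]);P=np.atleast_2d(P);return np.c_[P[:,0]*c-P[:,1]*s+q[0],P[:,0]*s+P[:,1]*c+q[1],P[:,2]]
q=np.r_[G0,GY]
im=p['color'][:,:,::-1].copy()
im=cv2.resize(im,None,fx=2,fy=2,interpolation=cv2.INTER_CUBIC)
def pl(P,col): 
    u=((proj(p,W(q,P))+.5)*2).round().astype(int); cv2.polylines(im,[u.reshape(-1,1,2)],False,col,1); return u
print(pl([[0,.2,.02],[0,0,.02],[-.075,0,.02],[-.075,-.026,.02],[.026,-.026,.02],[.026,.2,.02]],(255,0,0))/2)
h=np.array([-.032,.0535])
for z in(.03,.0): print(pl([[h[0]+a*.032,h[1]+b*.0535,z] for a,b in((1,1),(1,-1),(-1,-1),(-1,1),(1,1))],(0,255,0) if z else (255,255,0))/2)
cv2.imwrite('pics/w16.png',im[60:640,300:1100])
E
```

```text
cam [ 0.5858363  -0.34747617  0.15286516]
[[ -95.5  132. ]
 [ 485.   133.5]
 [ 459.   325. ]
 [ 522.5  325.5]
 [ 577.    50. ]
 [-123.5   48. ]]
[[162.5 133.5]
 [498.5 134.5]
 [472.  313.5]
 [184.5 312.5]
 [162.5 133.5]]
[[193.  131. ]
 [463.5 131.5]
 [446.  280. ]
 [207.5 279.5]
 [193.  131. ]]
```

View pics/w16.png

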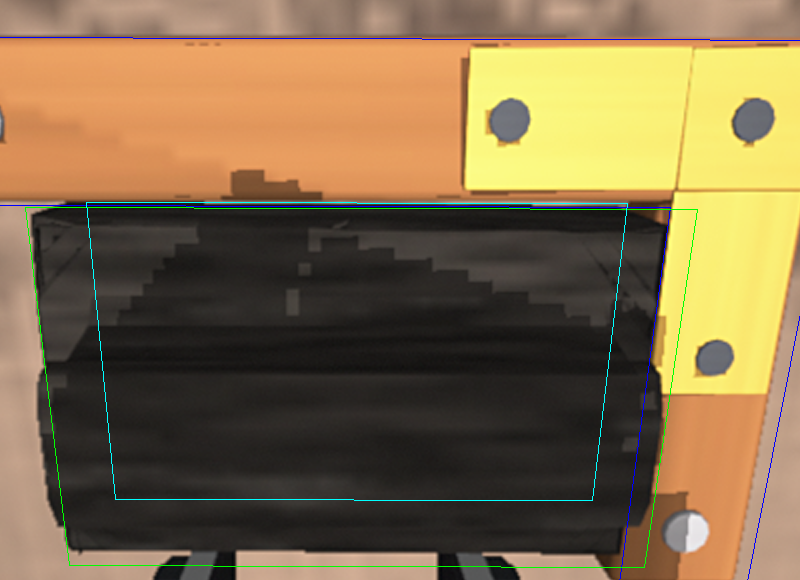

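>>> drive_tool --plan '[[[0,0,-0.02,0,0,0,0.5],[0,-0.045,-0.025,0,0,0,0.5],[0.02,-0.08,-0.025,0,0,0,0.5],[0.05,-0.1,-0.025,0,0,0,0.5],[0.05,-0.1,-0.025,0,0,0,0.5]]]'

```text
time: 19.4
tcp_pos: [0.4834, -0.4002, 0.115]
eef_rot: [0.489, -0.507, 0.515, -0.489]
ft_force: [-0.5, -1.1, 0.2]
gripper_width: 0.0426
```

```bash
python3 go.py -.0735 .054 .01 -1.5708; python3 - <<'E'
from fit import *
from go import GY,G0
def W(q,P): c,s=np.cos(q[2]),np.sin(q[2]);P=np.atleast_2d(P);return np.c_[P[:,0]*c-P[:,1]*s+q[0],P[:,0]*s+P[:,1]*c+q[1],P[:,2]]
q=np.r_[G0,GY]
for n in('wrist','top','scene'):
    p=read_camera(n); save(p,n+'17')
    ms={l:mask(p,l,proj(p,W(q,[*c,.01]))[0]) for l,c in(('guide',(-.0,.08)),('print_block',(-.032,.0535)))}
    for l,m in ms.items():
        if m is None or n=='wrist': continue
        f_,c=fit([(p,m)],G if l=='guide' else B,q if l=='guide' else W(q,[-.032,.0535,0])[0][:2].tolist()+[GY]); print(n,l,f_.round(4),round(c,3))
    if n=='wrist': cv2.imwrite('pics/w17.png',cv2.resize(p['color'][:,:,::-1],None,fx=1.25,fy=1.25,interpolation=cv2.INTER_CUBIC))
    if n=='top': cv2.imwrite('pics/t17.png',cv2.resize(p['color'][190:310,310:470,::-1],None,fx=5,fy=5,interpolation=cv2.INTER_CUBIC))
E
```

```text
t 19.4 tcp [ 0.4834 -0.4002  0.115 ] g [-0.0957  0.0004] F [-0.5 -1.1  0.2] w 0.0426
tool axes cols
 [[-0.044  0.008  0.999]
 [-0.999 -0.009 -0.044]
 [ 0.008 -1.     0.009]]
shift mm [-54.6 104.7  21.1]
turn deg [-0.49 -0.18  0.48]
q [ 0.8   0.52 -0.24  1.76  0.16  0.87 -1.13]
top guide [ 0.5792 -0.4038 -0.0338] 0.218
top print_block [ 0.5473 -0.3486 -0.0175] 0.079
scene guide [ 0.5806 -0.4055 -0.0425] 0.306
scene print_block [ 0.5499 -0.3535 -0.0797] 0.17
```

View pics/w17.png

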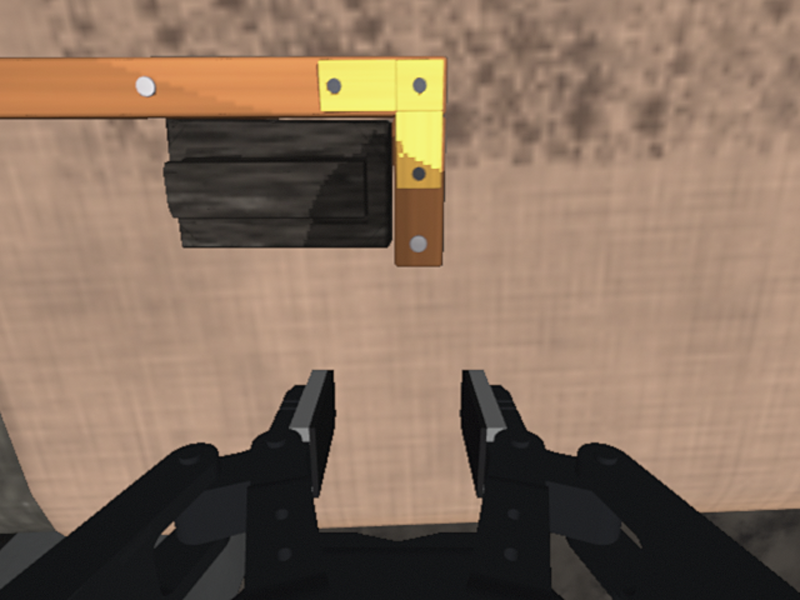

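View pics/t17.png

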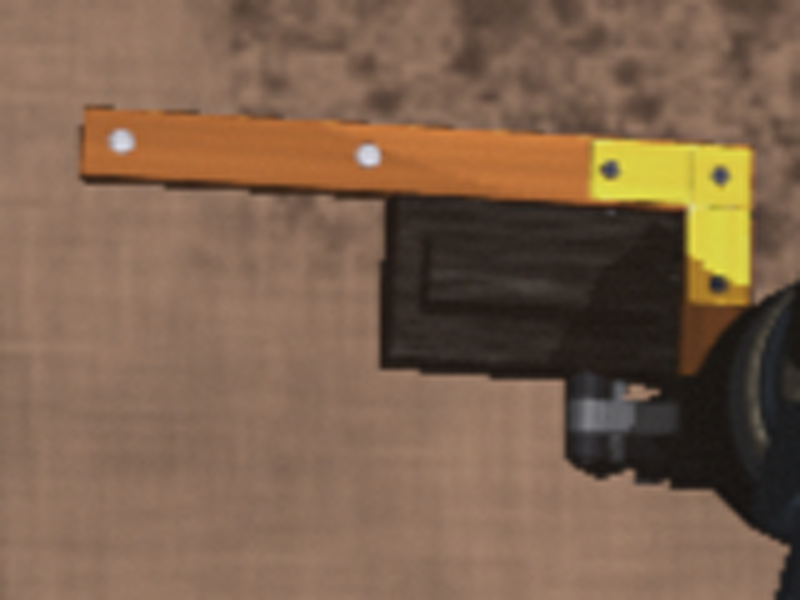

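```bash
python3 - <<'E'
import cv2
a=cv2.imread('pics/wrist17.png'); cv2.imwrite('pics/w17z.png',cv2.resize(a[80:220,260:380],None,fx=4.2,fy=4.2,interpolation=cv2.INTER_NEAREST)); cv2.imwrite('pics/w17y.png',cv2.resize(a[80:140,120:380],None,fx=3,fy=6,interpolation=cv2.INTER_NEAREST))
E
```

```text
(no output)
```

View pics/w17z.png

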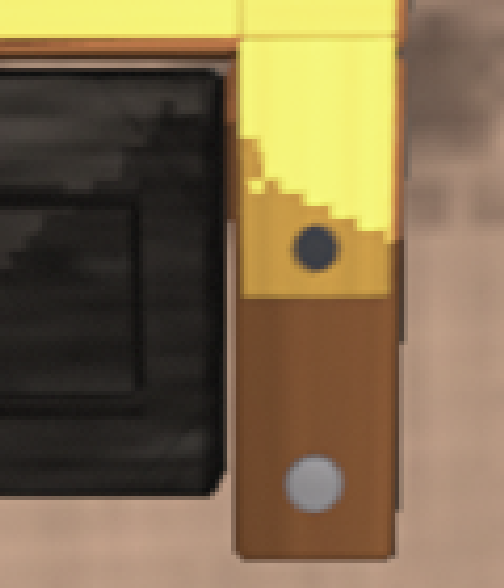

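View pics/w17y.png

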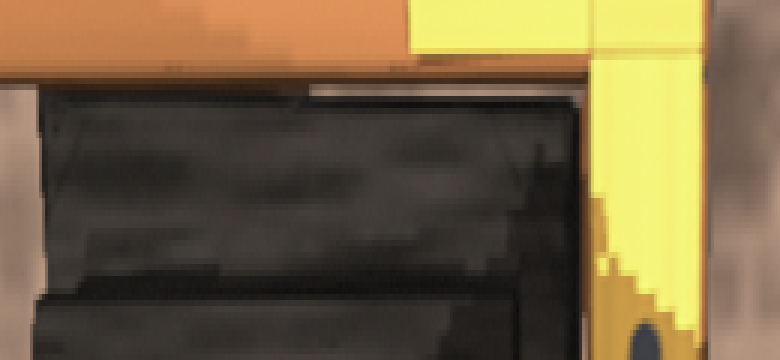

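>>> drive_tool --plan '[[[-0.02,0,-0.006,0,0,0,0],[-0.036,0.03,-0.01,0,0,0,0],[-0.036,0.07,-0.01,0,0,0,0],[-0.036,0.094,-0.01,0,0,0,0],[-0.036,0.098,-0.01,0,0,0,0]]]'

```text
time: 20.35
tcp_pos: [0.471, -0.3554, 0.0095]
eef_rot: [-0.491, 0.512, -0.507, 0.49]
ft_force: [0.1, 0.4, 0.5]
gripper_width: 0.0002
```

```bash
python3 go.py -.0751 .04 .012 -1.5708
```

```text
t 20.35 tcp [ 0.471  -0.3554  0.0095] g [-0.11    0.0446] F [0.1 0.4 0.5] w 0.0002
tool axes cols
 [[-0.038 -0.005  0.999]
 [-0.999  0.004 -0.038]
 [-0.004 -1.    -0.005]]
shift mm [ 4.7 -2.7 34.8]
turn deg [ 0.31  0.18 -0.2 ]
q [ 0.74  0.62 -0.22  1.9   0.21  0.66 -1.21]
```

>>> drive_tool --plan '[[[0.01,-0.002,0.01,0,0,0,0],[0.012,-0.002,0.02,0,0,0,0],[0.012,-0.002,0.028,0,0,0,0],[0.012,-0.002,0.032,0,0,0,0],[0.012,-0.002,0.033,0,0,0,0]]]'

```text
time: 20.85
tcp_pos: [0.5053, -0.3703, 0.015]
eef_rot: [-0.491, 0.51, -0.509, 0.49]
ft_force: [-2.0, -0.5, 1.3]
gripper_width: -0.0
```

>>> drive_tool --plan '[[[0,0,0.0015,0,0,0,0],[0,0,0.0015,0,0,0,0]]]'

```text
time: 21.05
tcp_pos: [0.5053, -0.3703, 0.0145]
eef_rot: [-0.491, 0.511, -0.509, 0.489]
ft_force: [-5.5, 0.3, 3.8]
gripper_width: 0.0003
```

>>> drive_tool --plan '[[[0,0,0.0015,0,0,0,0],[0,0,0.0015,0,0,0,0]]]'

```text
time: 21.25
tcp_pos: [0.5053, -0.3704, 0.0143]
eef_rot: [-0.491, 0.512, -0.508, 0.489]
ft_force: [-7.6, 1.5, 6.1]
gripper_width: -0.0001
```

>>> drive_tool --plan '[[[0,0,0.001,0,0,0,0],[0,0,0.001,0,0,0,0]]]'

```text
time: 21.45
tcp_pos: [0.5053, -0.3704, 0.0142]
eef_rot: [-0.491, 0.512, -0.507, 0.488]
ft_force: [-9.3, 1.3, 7.4]
gripper_width: 0.0001
```

>>> drive_tool --plan '[[[0,0,-0.025,0,0,0,0],[0,-0.045,-0.03,0,0,0,0],[-0.03,-0.085,-0.03,0,0,0,0],[-0.075,-0.1,-0.03,0,0,0,0],[-0.12,-0.1,-0.01,0,0,0,0]]]'

```text
time: 21.95
tcp_pos: [0.5047, -0.2509, 0.1179]
eef_rot: [0.489, -0.508, 0.513, -0.49]
ft_force: [0.9, -0.1, 0.0]
gripper_width: 0.0001
```

```bash
python3 go.py -.034 .155 .012 -1.5708
```

```text
t 21.95 tcp [ 0.5047 -0.2509  0.1179] g [-0.0805  0.1504] F [ 0.9 -0.1  0. ] w 0.0001
tool axes cols
 [[-0.043  0.006  0.999]
 [-0.999 -0.003 -0.043]
 [ 0.003 -1.     0.006]]
shift mm [ -5.  106.1  45.9]
turn deg [-0.34 -0.11  0.18]
q [ 0.6   0.43 -0.28  1.91  0.16  0.82 -1.37]
```

>>> drive_tool --plan '[[[-0.008,0,0.03,0,0,0,0],[-0.008,0.03,0.046,0,0,0,0],[-0.008,0.07,0.046,0,0,0,0],[-0.008,0.098,0.046,0,0,0,0],[-0.008,0.101,0.046,0,0,0,0]]]'

```text
time: 22.45
tcp_pos: [0.5485, -0.2426, 0.0102]
eef_rot: [-0.491, 0.511, -0.507, 0.49]
ft_force: [-0.7, 0.1, -0.3]
gripper_width: 0.0002
```

```bash
python3 go.py -.034 .1215 .012 -1.5708; python3 - <<'E'
from fit import *
p=read_camera('wrist'); save(p,'wrist18')
E
```

```text
t 22.45 tcp [ 0.5485 -0.2426  0.0102] g [-0.0371  0.1605] F [-0.7  0.1 -0.3] w 0.0002
tool axes cols
 [[-0.038 -0.005  0.999]
 [-0.999  0.003 -0.038]
 [-0.003 -1.    -0.005]]
shift mm [39.  -1.9  3. ]
turn deg [ 0.29  0.18 -0.15]
q [ 0.52  0.63 -0.24  1.87  0.22  0.67 -1.46]
```

View pics/wrist18.png

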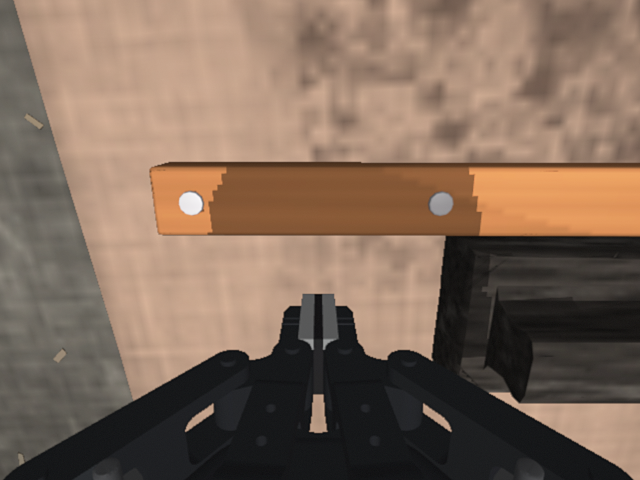

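>>> drive_tool --plan '[[[-0.01,-0.03,0,0,-8,0,0],[-0.02,-0.06,0,0,-16,0,0],[-0.02,-0.06,0,0,-24,0,0],[-0.02,-0.06,0,0,-32,0,0],[-0.02,-0.06,0,0,-40,0,0]]]'

```text
time: 23.0
tcp_pos: [0.553, -0.2246, 0.0767]
eef_rot: [-0.636, 0.307, -0.311, 0.636]
ft_force: [-0.1, 1.1, -0.1]
gripper_width: -0.0001
```

>>> drive_tool --plan '[[[0,0,0,0,-8,0,0],[0,0,0,0,-16,0,0],[0,0,0,0,-24,0,0],[0,0,0,0,-32,0,0],[0,0,0,0,-40,0,0]]]'

```text
time: 23.5
tcp_pos: [0.5527, -0.2248, 0.0762]
eef_rot: [0.704, -0.072, 0.075, -0.703]
ft_force: [0.3, -0.6, 0.1]
gripper_width: 0.0004
```

>>> drive_tool --plan '[[[0,0.02,0,0,-8,0,0],[0,0.045,0,0,-9.8,0,0],[0,0.058,0,0,-9.8,0,0],[0,0.058,0,0,-9.8,0,0]]]'

```text
time: 23.9
tcp_pos: [0.5507, -0.2244, 0.0154]
eef_rot: [0.707, -0.016, 0.015, -0.707]
ft_force: [-0.1, 0.0, -0.2]
gripper_width: 0.0
```

```bash
python3 go.py -.034 .118 .012 0
```

```text
t 23.9 tcp [ 0.5507 -0.2244  0.0154] g [-0.0356  0.1788] F [-0.1  0.  -0.2] w 0.0
tool axes cols
 [[ 0.999 -0.001  0.043]
 [-0.043 -0.     0.999]
 [-0.001 -1.    -0.   ]]
shift mm [  1.8   3.4 -60.8]
turn deg [ 0.   -0.14 -0.06]
q [ 0.76  0.69 -0.6   1.87  0.55  0.76 -0.2 ]
```

Now drive to the end and press gently with shut fingers.

>>> drive_tool --plan '[[[0.003,0.003,-0.014,0,0,0,0],[0.003,0.003,-0.028,0,0,0,0],[0.003,0.003,-0.042,0,0,0,0],[0.003,0.003,-0.053,0,0,0,0],[0.003,0.003,-0.056,0,0,0,0]]]'

```text
time: 24.4
tcp_pos: [0.5514, -0.2833, 0.0129]
eef_rot: [0.707, -0.016, 0.016, -0.706]
ft_force: [-0.6, -0.3, -0.7]
gripper_width: -0.0002
```

>>> drive_tool --plan '[[[0,0,-0.0015,0,0,0,0],[0,0,-0.0015,0,0,0,0],[0,0,-0.0015,0,0,0,0]]]'

```text
time: 24.7
tcp_pos: [0.5519, -0.2809, 0.0128]
eef_rot: [-0.707, 0.014, -0.015, 0.707]
ft_force: [-0.6, -0.7, 0.6]
gripper_width: 0.0
```

>>> drive_tool --plan '[[[0,0,-0.0015,0,0,0,0],[0,0,-0.0015,0,0,0,0],[0,0,-0.0015,0,0,0,0]]]'

```text
time: 25.0
tcp_pos: [0.5518, -0.2831, 0.0127]
eef_rot: [0.707, -0.015, 0.015, -0.707]
ft_force: [0.4, -0.4, 0.7]
gripper_width: 0.0003
```

>>> drive_tool --plan '[[[0,0,-0.0015,0,0,0,0],[0,0,-0.0015,0,0,0,0],[0,0,-0.0015,0,0,0,0]]]'

```text
time: 25.3
tcp_pos: [0.5518, -0.2835, 0.0127]
eef_rot: [-0.707, 0.015, -0.015, 0.707]
ft_force: [-0.2, 3.8, 1.0]
gripper_width: -0.0003
```

```bash
python3 go.py -.034 .118 .012 0
```

```text
t 25.3 tcp [ 0.5518 -0.2835  0.0127] g [-0.0322  0.1197] F [-0.2  3.8  1. ] w -0.0003
tool axes cols
 [[ 0.999 -0.     0.041]
 [-0.041  0.001  0.999]
 [-0.    -1.     0.001]]
shift mm [-1.8  0.7 -1.7]
turn deg [-0.07 -0.02 -0.  ]
q [ 0.83  0.72 -0.6   1.81  0.55  0.79 -0.1 ]
```

>>> drive_tool --plan '[[[0,0,-0.0015,0,0,0,0],[0,0,-0.0015,0,0,0,0],[0,0,-0.0015,0,0,0,0]]]'

```text
time: 25.6
tcp_pos: [0.5518, -0.2835, 0.0128]
eef_rot: [-0.706, 0.014, -0.014, 0.708]
ft_force: [-0.5, 6.4, 1.7]
gripper_width: 0.0001
```

>>> drive_tool --plan '[[[0,0,0.03,0,0,0,0],[0,-0.045,0.035,0,0,0,0],[-0.02,-0.09,0.02,0,0,0,0],[-0.06,-0.1,-0.01,0,8,0,0],[-0.09,-0.1,-0.04,0,16,0,0]]]'

```text
time: 26.1
tcp_pos: [0.4601, -0.3241, 0.1154]
eef_rot: [0.699, -0.113, 0.116, -0.696]
ft_force: [-0.1, -1.0, -0.7]
gripper_width: -0.0001
```

>>> drive_tool --plan '[[[0,0,-0.02,0,8,0,0],[0,0,-0.03,0,16,0,0],[0,0,-0.03,0,24,0,0],[0,0,-0.03,0,32,0,0],[0,0,-0.03,0,40,0,0]]]'

```text
time: 26.6
tcp_pos: [0.45, -0.3522, 0.1129]
eef_rot: [0.617, -0.347, 0.347, -0.616]
ft_force: [0.1, -0.5, 0.4]
gripper_width: 0.0001
```

>>> drive_tool --plan '[[[0,0,0,0,8,0,0],[0,0,0,0,16,0,0],[0,0,0,0,24,0,0],[0,0,0,0,32,0,0],[0,0,0,0,34,0,0]]]'

```text
time: 27.1
tcp_pos: [0.4503, -0.3519, 0.113]
eef_rot: [0.489, -0.511, 0.512, -0.488]
ft_force: [0.8, 0.1, -0.5]
gripper_width: -0.0001
```

```bash
python3 go.py -.105 .05 .012 -1.5708; python3 - <<'E'
from fit import *
p=read_camera('wrist'); save(p,'wrist19')
p=read_camera('top'); save(p,'top19');cv2.imwrite('pics/t19.png',cv2.resize(p['color'][190:310,310:470,::-1],None,fx=5,fy=5,interpolation=cv2.INTER_CUBIC))
E
```

```text
t 27.1 tcp [ 0.4503 -0.3519  0.113 ] g [-0.1308  0.0473] F [ 0.8  0.1 -0.5] w -0.0001
tool axes cols
 [[-0.046 -0.     0.999]
 [-0.999 -0.002 -0.046]
 [ 0.002 -1.    -0.   ]]
shift mm [ -3.  101.   25.8]
turn deg [ 0.   -0.27  0.11]
q [ 0.83  0.45 -0.32  1.89  0.19  0.83 -1.2 ]
```

View pics/wrist19.png

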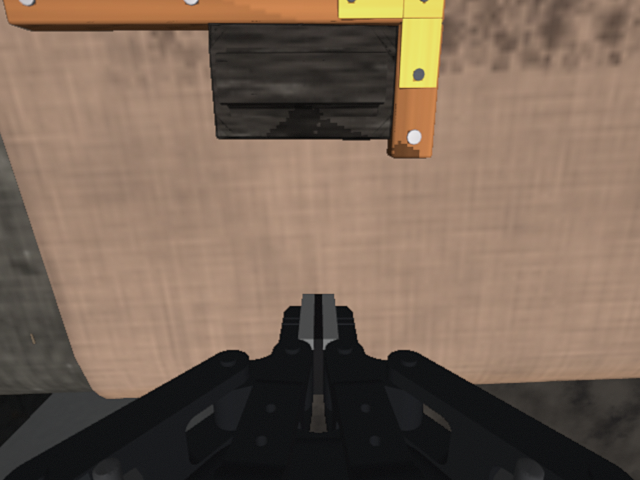

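View pics/t19.png

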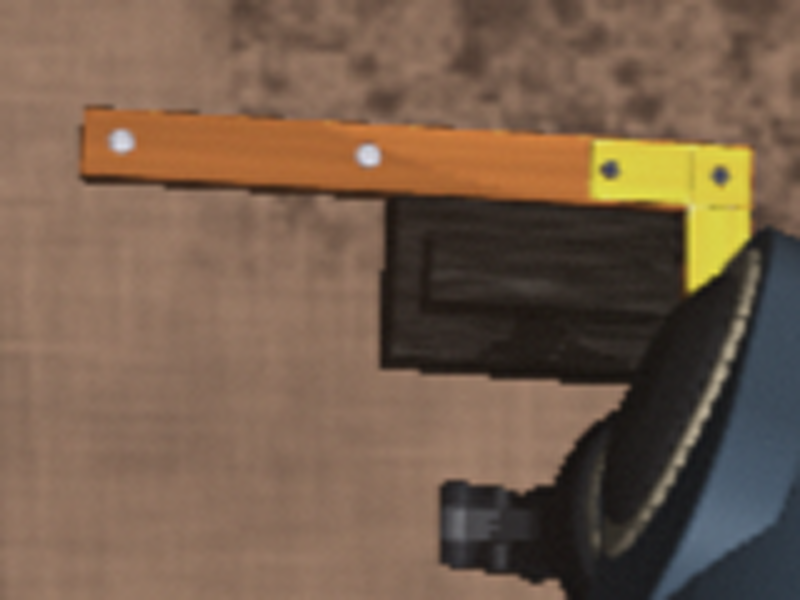

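>>> drive_tool --plan '[[[-0.002,0.04,0.015,0,0,0,0],[-0.002,0.08,0.024,0,0,0,0],[-0.002,0.1,0.024,0,0,0,0],[-0.002,0.1,0.034,0,0,0,0],[-0.002,0.1,0.044,0,0,0,0]]]'

```text
time: 27.7
tcp_pos: [0.4955, -0.3514, 0.0131]
eef_rot: [0.489, -0.51, 0.511, -0.489]
ft_force: [0.6, -0.0, 1.3]
gripper_width: -0.0001
```

>>> drive_tool --plan '[[[0,0,0.005,0,0,0,0],[0,0,0.009,0,0,0,0],[0,0,0.011,0,0,0,0],[0,0,0.012,0,0,0,0]]]'

```text
time: 28.1
tcp_pos: [0.506, -0.3516, 0.0133]
eef_rot: [-0.49, 0.511, -0.51, 0.489]
ft_force: [-3.6, -0.0, 2.7]
gripper_width: -0.0001
```

>>> drive_tool --plan '[[[0,0,0.001,0,0,0,0],[0,0,0.002,0,0,0,0]]]'

```text
time: 28.3
tcp_pos: [0.506, -0.3515, 0.0126]
eef_rot: [-0.49, 0.512, -0.509, 0.488]
ft_force: [-6.4, 0.3, 5.1]
gripper_width: 0.0003
```

```bash
python3 go.py -.075 .05 .012 -1.5708
```

```text
t 28.3 tcp [ 0.506  -0.3515  0.0126] g [-0.0751  0.0499] F [-6.4  0.3  5.1] w 0.0003
tool axes cols
 [[-0.043 -0.005  0.999]
 [-0.999  0.001 -0.043]
 [-0.    -1.    -0.005]]
shift mm [-0.1  0.6  0.1]
turn deg [ 0.27 -0.12 -0.02]
q [ 0.73  0.65 -0.27  1.83  0.25  0.7  -1.29]
```

Same stop (-75.1 mm) at every contact point. Retreat clear and check.

>>> drive_tool --plan '[[[0,0,-0.03,0,0,0,0],[0,-0.03,-0.05,0,0,0,0],[0,-0.08,-0.05,0,0,0,0],[0.03,-0.12,-0.05,0,0,0,0],[0.05,-0.15,-0.04,0,0,0,0]]]'

```text
time: 28.8
tcp_pos: [0.4663, -0.4018, 0.1662]
eef_rot: [0.489, -0.509, 0.512, -0.489]
ft_force: [0.3, 0.1, -0.7]
gripper_width: 0.0001
```

```bash
python3 - <<'E'
from fit import *
p=read_camera('wrist'); save(p,'wrist20');cv2.imwrite('pics/w20.png',cv2.resize(p['color'][0:260,60:460,::-1],None,fx=2,fy=2,interpolation=cv2.INTER_CUBIC))
p=read_camera('scene'); save(p,'scene20')
E
```

```text
(no output)
```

View pics/w20.png

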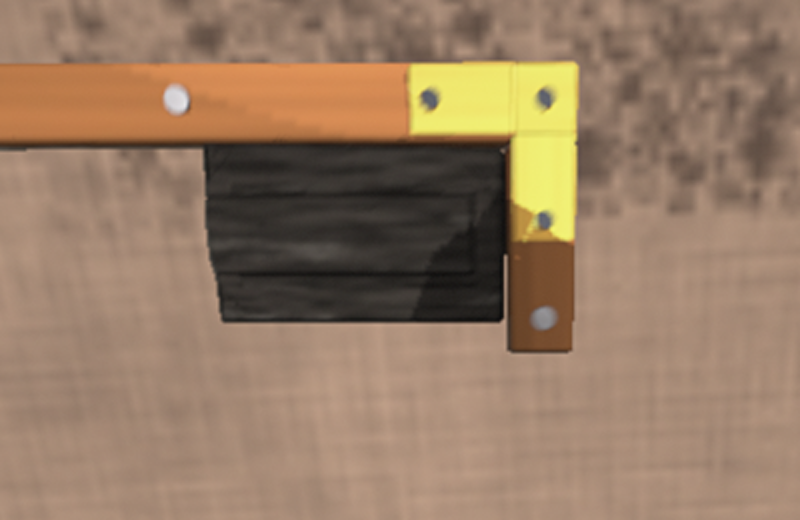

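View pics/scene20.png

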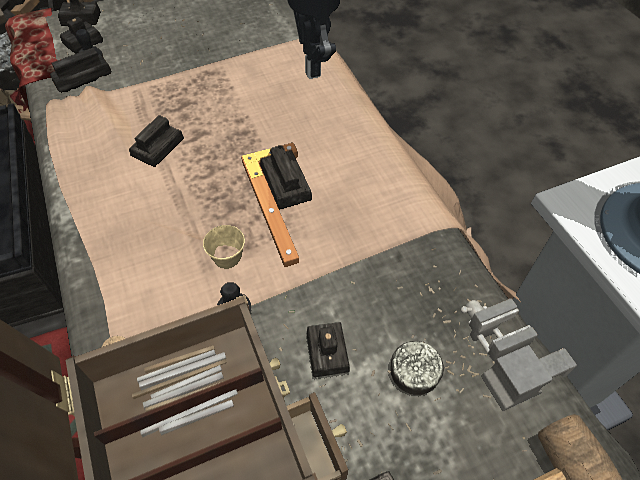

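```bash
python3 -c "
from h import *
s=read_state();print(s['time'],s['ft_force'],s['tcp_pos'],abs(s['joint_velocities']).max());print(ticket.close_job())"
```

```text
28.9 [-0.54178142  0.54215537 -0.10361382] [ 0.4696759  -0.40493251  0.16835835] 0.11751687365846691
the job is handed in; nothing more can be done
None
```

The big printing block is in the inside corner of the guide and the job is handed in, at 28.9 s on the robot's clock. I pushed it only from outside: along the cloth towards the short leg, square against the long leg, along that leg to the short one, then a light re-seating push each way.

**Contact:**
- **Long leg:** the block came to a hard stop at 3–9 N. The finger stopped at the same place (75 mm from the leg face, as expected) wherever I pressed along the side.
- **Short leg:** the block came to a hard stop at 4–8 N, at the same place in two separate pushes.

**Disagreement:** the short-leg stop came about 1.7 mm earlier than I calculated, which is close to the calibration error. The last wrist picture also shows a thin sliver of about 1–2 mm between the block's visible edge and the short leg. I took this for the block's rounded edges, because the stops were hard and repeatable, but I did not prove it. Some of the model fits to the camera outlines were poor, so I relied on the contact stops instead.

**Bystanders and hand:** the last scene picture shows the cup, dabber and small block where they started. The hand finished about 0.17 m above the cloth, with the force reading down at noise level.

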